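# Roll the feed wheel round by fingertip and set its drive pin

## Robot

A 6-joint arm with a two-finger parallel gripper is mounted at the origin on a cart in front of the work surface, level with it; the furniture and walls round the work are solid. World frame = base frame: x ahead of the robot, y to its left, z up, the work surface at z = 0. Lengths are in m, angles in rad, forces in N, time in s.
With the tool pointing down it reaches from about 0.4 to 0.825 m from the base axis. Payload 7 kg.
Tool frame: the origin (TCP) lies midway between the tips of the shut fingers; the grasp point (between the pads) lies r.grip_depth behind it (r.grip_depth is the distance from the TCP to the grasp point, in m); y points along the fingers, z is the direction in which the jaws open and shut, and the axes are right-handed (so a half turn about y gives the same grasp; the last joint's range is limited). The gripper opens to 88 mm and grips with 3 to 60 N. Pads are 19 mm wide; open, the fingers measure 130 mm over their backs; the gripper's body (78 mm by 193 mm) begins 47 mm behind the grasp point.
Start: joints at [1.595, 0.359, 0.012, 0, -1.224, -0.288], TCP at [0.176, 0.652, 0.227] pointing down, gripper open.
Joint ranges: [-3.07, 3.07], [-1.43, 2.12], [-1.02, 1.25], [-3.03, 1.67], [-3.05, -0], [-3.03, 3.03]. Speed limits (rad/s): [2.39, 2.39, 3.01, 3.14, 3.14, 3.14].

## Interface

Orientations are given as [roll, pitch, yaw] about the fixed x, y, z axes, in that order (R = Rz(yaw) Ry(pitch) Rx(roll)).
In Python, from station import r gives the robot as it stands. The module is installed in compiled form; this text tells all that it offers.
- The arm moves only by the tool apply_moves, never from a script. Its argument "motion" is a list of rows, each an object with "xyz": the shift along the tool's x, y, z in cm, a list of three; "twist": the turn about the tool's y in degrees. In form: [{"xyz": [tx, ty, tz], "twist": twist}, ...]. A call has 1 to 5 rows; each row shifts and turns the commanded pose from where the row before left it, along the tool's axes as they then stand; what a row does not reach is not made up. A row lasts 1/12 s, in which the tool goes at most 41.7 mm and 7.16 degrees, less where a joint would pass 70% of its speed; a pose out of reach is approached as far as the arm can. A call with a gripper value outside its range is refused whole. "grip" is the finger opening in cm, from 0 to 8.76, set as the call begins (left out, the last holds). The fingers move at their own pace and stop on an object; "grip_force" is the grip in N (left out, the last holds). Time passes only in rows, so rows that do not move let the fingers close. It gives the time, the measured TCP pose, the force and the opening at its end, in the units of the state.
- r.read_state(): the state, without advancing time (a new reading comes with each control period).
- r.snapshot(name): name is "scene" or "top"; returns (picture, depth): 400x640x3 uint8, red, green, blue; 400x640 float32, m along the optical axis (not along the pixel's ray), 0 where there is no reading.
- r.camera_model(name): a dict with "vertical_fov" (degrees; the focal length in pixels is half the picture's height over the tangent of half this angle, whatever the lens; pixels are square), "cx", "cy" (the principal point, pixels), "k1" (the pictures are not rectified: a ray, as slopes to the right and down, at radius r is drawn at 1 + k1 r^2 times it, then the intrinsics apply), "eye" and "attitude" of the camera in the world. Camera axes: x right, y down, z forward; pixel columns grow to the right and rows downward; lengths in m; the calibration is good to about 2 mm. A picture is of the moment at which its call begins. camera_model takes no time and is no camera call.
- r.hand_in(): hands the job in, once; it reports no verdict.
Trained networks look in the newest picture that a camera, given by its name, has taken for a name from the list of things; names that differ only in an ending like _2 or _b are one class to them, and where a whole thing is asked for, a point or a joint stands for the part that bears it (a point fixed in the world has none). Each returns a list of dicts, best first, with "score" (0 to 1); they miss things now and then, are a little off and sometimes report something else, mostly with a low value. They report only what shows in the picture. A call takes as long as a camera call.
- r.recognise(camera, target): "extent" ([left, top, right, bottom] in pixels, round what is visible of it).
The state is a dict: "time": time; "joints": joint angles; "dq": joint speeds; "effort": joint torques, N m; "ee_pos": TCP position; "eef_rot": TCP orientation; "force": force on the tool from outside, world axes, zero at the start; "ft_torque": the same for the moment, N m; "opening": finger opening in m.
Only numpy, scipy, OpenCV 4.12 (cv2) and the standard library are available. Lean on these libraries where they do the work, as an engineer would, in place of code of your own. Each camera call takes 0.05 s, during which the arm holds its last target.

## Task

The drive-pin pocket of the feed wheel has ended up out of sight inside the bench feeder. With a fingertip on the rubber tread, roll the wheel round by friction, stroke by stroke, until the pocket is at the very top, and let go; only then fetch the steel pin from its stand, set it fully home in the pocket and let go of it. Be gentle with the feeder, whose wheel is worn out of round and runs on a sprung axle: never push on it with more than about 20 N (15 N is plenty), and leave the other things lying as they are.

Things in the scene. Friction and masses are not known exactly. Their poses are not given: they have to be found in the camera images.
- feeder: Grey bench feeder fixed to the table, base 112 x 74 x 8 mm, the feed wheel upright in it. Origin: centre of the underside. Its y is parallel to the wheel's axle, x horizontal and square to it, z up. Fixed round guards (radius 30 mm about the axle, y = 23 to 31 mm) flank the wheel; end plates at x = +-47 mm reach 64 mm high. The wheel stands 6 to 13 mm proud of the guards.
- wheel_axle (a point): Centre of the feed wheel on its axle, 56 mm above the table. Wheel 38 mm wide: two black rubber treads 14 mm wide beside a 10 mm wide, slightly lower aluminium core. Mean tread radius 40 mm, worn so that it varies smoothly by +-3.5 mm round the wheel. The axle is sprung: it sinks straight down about 1 mm for each 9 N of push on the wheel, 5 mm at most, and comes back.
- feed_wheel (a joint): Wheel angle about the feeder's +y (rad): 0 (or 6.283, it turns without end) when the pocket is at the top; growing moves the wheel's top towards the feeder's +x. Starts between 1.7 and 4.6, pocket hidden below. The bearings drag with about 0.16 N m (4 N along the tread); the wheel stays where it is left.
- pocket_mouth (a point): Centre of the mouth of the pin pocket, turning with the wheel, 40 mm from the axle in the middle of its width; z points radially outwards, y along the axle. The pocket is a rectangular hole in the wheel's aluminium core, 10.5 mm along the rim, 10 mm across (between the treads); its floor is 22 mm below this point.
- drive_pin: Loose plain steel pin, 50 g, 58 mm long: shank 8 mm thick, 24 mm long, tapered over the last 6 mm to 4 mm, below a round knob 14 mm thick and 34 mm long. Origin: centre of the tip's end; z towards the knob. Starts upright in the stand, knob resting on its top. Set home, the tip stands on the pocket floor, the knob 2 mm above the treads.
- pin_stand: Dark steel block 46 x 46 x 30 mm fixed to the table, with a 10 mm square hole 27 mm deep in the middle of its top, which holds the pin. Origin: centre of the underside.
- heat_sink: Bystander: black finned heat sink, 30 x 42 x 24 mm. Origin: centre of the underside.
- glue_brush: Bystander: brush with wooden handle, 163 mm long, lying flat. Origin: centre of the underside.

How it is judged:
On the way:
1. The pocket is at the top of the wheel, the wheel is at rest and not touched, and the pin is still in its stand (x of pocket_mouth in the frame of feeder between -0.006 and 0.006 m and z of pocket_mouth in the frame of feeder above 0.085 m and contact force between the fingers and feeder below 0.1 N and velocity of joint feed_wheel between -0.1 and 0.1 rad/s and horizontal distance between drive_pin and pin_stand below 0.006 m and height (world z) of drive_pin below 0.01 m), for 0.2 s.
At the end, for the whole second after the job is handed in: The pocket is at the top of the wheel (its mouth within 6 mm of top centre along the feeder's x), and the pin stands in it fully home (tip within 3 mm of the pocket floor and 4 mm of its centre, leaning less than 0.3 rad), released and at rest (x of pocket_mouth in the frame of feeder between -0.006 and 0.006 m and z of pocket_mouth in the frame of feeder above 0.085 m and z of drive_pin in the frame of pocket_mouth between -0.026 and -0.019 m and x of drive_pin in the frame of pocket_mouth between -0.004 and 0.004 m and y of drive_pin in the frame of pocket_mouth between -0.004 and 0.004 m and angle between drive_pin's own z axis and vertical below 0.3 rad and linear speed of drive_pin below 0.01 m/s); the robot touches nothing.
It fails at once if the feeder or its wheel is pushed with more than 20 N (contact force between anything else and feeder above 20 N).
It fails at once if the heat sink or the brush is moved by more than 15 mm (distance of any of heat_sink, glue_brush from where it was at the start of the episode above 0.015 m).
It also fails if it takes over 72 s, if anything falls off the work surface, if the arm or the gripper's body presses on something with over 40 N, if the wrist force passes 120 N, or if a joint passes its speed limit or range.

## Working session

There is one attempt and no reset: what is moved stays moved. The work goes in short steps, Python scripts to look and compute and a tool call to move; the robot and the scene stay as the last step left them, time stands still between calls to the robot, and variables do not carry over. Pictures are saved under pics/ and viewed, and the job is handed in when it is done.

Besides the shell and the picture viewer there is one more tool, called after "Request:" by a JSON object that holds its "op" and its "data". apply_moves: Moves the arm, as the interface text tells. Its arguments: {"type":"object","properties":{"motion":{"type":"array"},"grip":{"type":"number"},"grip_force":{"type":"number"}},"required":["motion"]}

```bash
mkdir -p pics; ls; python3 - <<'E'
from station import r
import cv2,numpy as np
print(r.read_state()); print(r.grip_depth)
for c in("scene","top"):
    p,d=r.snapshot(c); cv2.imwrite(f"pics/{c}0.png",p[:,:,::-1]); np.savez(f"/tmp/{c}0.npz",p=p,d=d)
    print(r.camera_model(c))
    for t in("feeder","drive_pin","pin_stand","feed_wheel","heat_sink","glue_brush"):
        print(c,t,r.recognise(c,t)[:2])
print(r.read_state()['time'])
E
```

```text
pics
{'time': 0.0, 'joints': array([ 1.59511447e+00,  3.59341308e-01,  1.10834969e-02, -3.54408297e-04,
       -1.22412384e+00, -2.88146083e-01]), 'dq': array([ 0.00068116, -0.00116904, -0.00016991,  0.00081503,  0.00035041,
        0.00085145]), 'effort': array([ 3.65491906e-04, -5.82710230e+01,  2.93077809e+01,  6.99805051e+00,
        7.07758343e-03, -1.36320973e-04]), 'ee_pos': array([0.17589221, 0.65117372, 0.22566213]), 'eef_rot': array([-1.56918168e+00,  1.31115681e-04,  2.87764414e+00]), 'force': array([-1.18107075, -0.3951255 ,  0.56447112]), 'ft_torque': array([-0.04471554,  0.02256714, -0.00841425]), 'opening': 0.08785991521942785}
0.0188
{'vertical_fov': 47.354899098151144, 'cx': 322.29577872725406, 'cy': 202.0788834923841, 'k1': -0.0332849195220832, 'eye': array([0.04931898, 0.31414932, 0.68173985]), 'attitude': array([-2.30745725,  0.01701355, -2.15426162])}
scene feeder [{'extent': [346.2, 191.0, 392.2, 253.3], 'score': 0.81}]
scene drive_pin []
scene pin_stand [{'extent': [311.5, 283.2, 346.1, 316.2], 'score': 0.67}, {'extent': [355.4, 189.9, 384.4, 228.7], 'score': 0
[... 254 characters left out ...]
7356610724194, 'cx': 316.47045827344476, 'cy': 206.71287676576324, 'k1': 0.04112624602988668, 'eye': array([ 0.46926637, -0.05197707,  0.92208164]), 'attitude': array([-3.04528606,  0.01163557, -1.59317824])}
top feeder [{'extent': [329.9, 173.8, 386.3, 239.9], 'score': 0.56}]
top drive_pin [{'extent': [264.0, 263.1, 269.9, 266.1], 'score': 0.47}]
top pin_stand [{'extent': [252.6, 249.6, 283.5, 277.0], 'score': 0.66}, {'extent': [341.8, 181.1, 379.1, 228.8], 'score': 0.49}]
top feed_wheel [{'extent': [341.7, 180.1, 380.6, 227.5], 'score': 0.62}]
top heat_sink [{'extent': [259.4, 131.6, 285.9, 145.7], 'score': 0.54}]
top glue_brush [{'extent': [325.6, 130.7, 404.4, 140.2], 'score': 0.74}]
0.7
```

View pictures.

```bash
python3 - <<'E'
import cv2
a=cv2.imread("pics/scene0.png")[170:330,230:430]; cv2.imwrite("pics/scene0c.png",cv2.resize(a,None,fx=4,fy=4,interpolation=cv2.INTER_CUBIC)[:600,:800])
a=cv2.imread("pics/top0.png")[120:290,230:430]; cv2.imwrite("pics/top0c.png",cv2.resize(a,None,fx=3.5,fy=3.5,interpolation=cv2.INTER_CUBIC))
E
```

```text
(no output)
```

View pics/scene0.png

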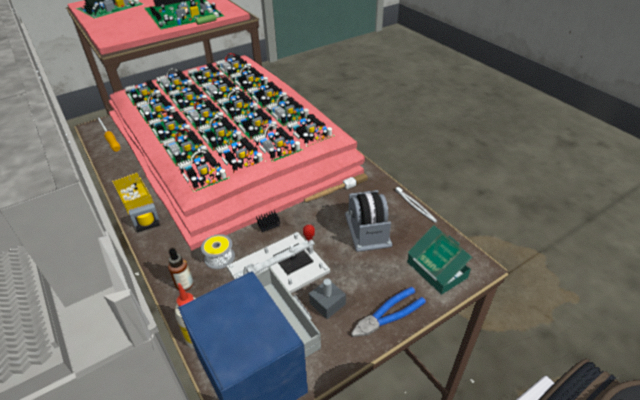

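View pics/scene0c.png

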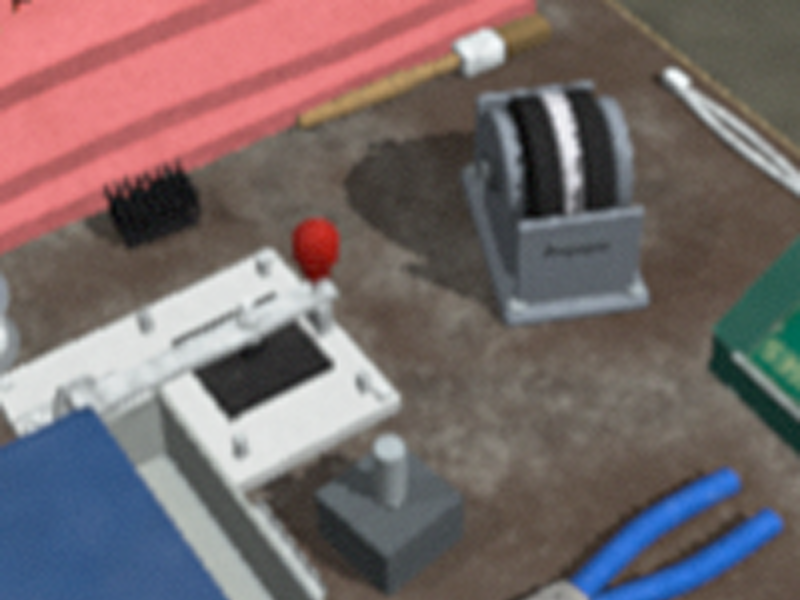

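View pics/top0c.png

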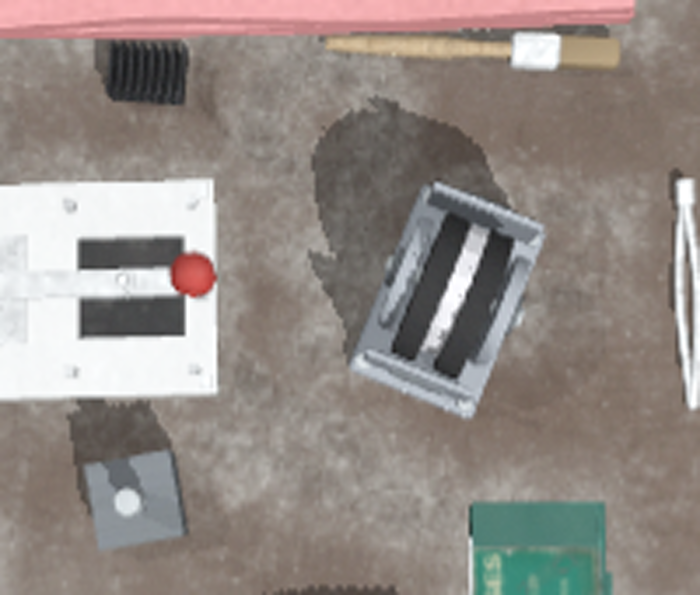

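View pics/top0.png

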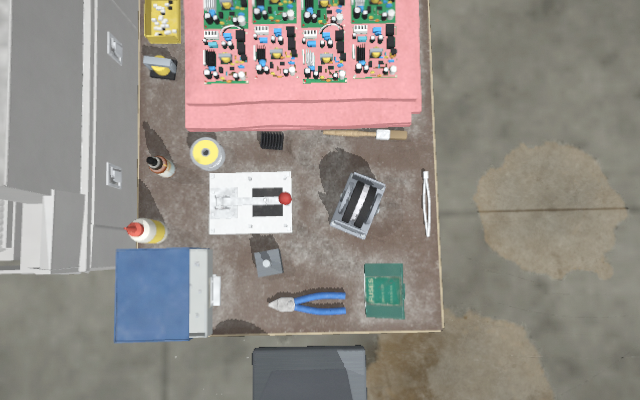

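```bash
cat > h.py <<'E'
import numpy as np,cv2
from station import r
from scipy.spatial.transform import Rotation as Ro
def K(c):
    m=r.camera_model(c); f=200/np.tan(np.radians(m['vertical_fov'])/2)
    return m,f,Ro.from_euler('xyz',m['attitude']).as_matrix()
def unproj(c,u,v,d):
    m,f,R=K(c); x=(np.asarray(u,float)-m['cx'])/f; y=(np.asarray(v,float)-m['cy'])/f
    xd,yd=x,y; ux,uy=xd,yd
    for _ in range(8):
        s=1+m['k1']*(ux**2+uy**2); ux,uy=xd/s,yd/s
    P=np.stack([ux*d,uy*d,np.ones_like(ux)*d],-1)
    return P@R.T+m['eye']
def atz(c,u,v,z):
    m,f,R=K(c); e=m['eye']; p=unproj(c,u,v,1.0); w=p-e
    return e+w*((z-e[2])/w[...,2])[...,None]
def proj(c,P):
    m,f,R=K(c); q=(np.atleast_2d(P)-m['eye'])@R; x=q[:,0]/q[:,2]; y=q[:,1]/q[:,2]; s=1+m['k1']*(x*x+y*y)
    return np.stack([x*s*f+m['cx'],y*s*f+m['cy']],-1)
def cloud(c,d):
    v,u=np.mgrid[0:400,0:640]; return unproj(c,u,v,d)
E
python3 - <<'E'
from h import *
d=np.load('/tmp/top0.npz')['d']; C=cloud('top',d)
print('eye',r.camera_model('top')['eye'])
for n,(u,v) in dict(blue=(150,290),blue2=(200,290),lever=(286,199),leverplate=(250,225),pinknob=(266,264),stand=(275,272),wheel=(360,205),base=(345,228),hs=(270,140),brush=(390,133),pink=(300,120),glue=(135,230),green=(385,290),tableclean=(310,260),cart=(310,370)).items(): print(n,C[v,u].round(3))
# top-view height map, 1cm cells in region
E
```

```text
eye [ 0.46926637 -0.05197707  0.92208164]
blue [0.416 0.228 0.14 ]
blue2 [0.411 0.157 0.102]
lever [0.566 0.01  0.079]
leverplate [0.525 0.084 0.02 ]
pinknob [0.451 0.049 0.062]
stand [0.436 0.036 0.03 ]
wheel [ 0.551 -0.121  0.09 ]
base [ 0.513 -0.095  0.051]
hs [0.687 0.043 0.027]
brush [ 0.697 -0.189  0.018]
pink [ 0.716 -0.017  0.054]
glue [0.515 0.263 0.117]
green [ 0.4   -0.164  0.053]
tableclean [ 0.456 -0.028  0.   ]
cart [ 0.109 -0.006 -0.6  ]
```

```bash
python3 - <<'E'
from h import *
for c in('top','scene'):
    d=np.load(f'/tmp/{c}0.npz')['d']; C=cloud(c,d).reshape(-1,3)
    C=C[d.ravel()>0]
    m=(abs(C[:,0]-.553)<.075)&(abs(C[:,1]+.12)<.075)&(C[:,2]>.004)&(C[:,2]<.11)
    F=C[m]; print(c,len(F),F.min(0).round(3),F.max(0).round(3))
    np.save(f'/tmp/F_{c}.npy',F)
    rect=cv2.minAreaRect((F[:,:2]*1000).astype(np.float32)); print(rect)
    # base: z 5..11
    b=F[(F[:,2]<.012)]; print('base',len(b),cv2.minAreaRect((b[:,:2]*1000).astype(np.float32)) if len(b)>3 else '')
    # stand top
    s=C[(abs(C[:,0]-.445)<.04)&(abs(C[:,1]-.045)<.04)&(C[:,2]>.024)&(C[:,2]<.036)]
    print('stand',len(s),cv2.minAreaRect((s[:,:2]*1000).astype(np.float32)),s[:,2].mean())
    k=C[(abs(C[:,0]-.445)<.04)&(abs(C[:,1]-.045)<.04)&(C[:,2]>.055)&(C[:,2]<.072)]
    print('knob',len(k),k.mean(0),k.min(0),k.max(0))
E
```

```text
top 2380 [ 0.479 -0.195  0.004] [ 0.627 -0.047  0.098]
((552.9542236328125, -120.72896575927734), (148.7686767578125, 147.86769104003906), 0.053592756390571594)
base 624 ((552.9542236328125, -120.72896575927734), (148.7686767578125, 147.86769104003906), 0.053592756390571594)
stand 558 ((453.797607421875, 49.18141555786133), (45.96368408203125, 46.07910919189453), 9.412806510925293) 0.030520249598133133
knob 49 [0.45408199 0.04860044 0.06374636] [0.44778604 0.04252456 0.0552881 ] [0.46031034 0.05648207 0.06821061]
scene 2159 [ 0.493 -0.166  0.004] [ 0.619 -0.065  0.094]
((555.6466064453125, -117.59696960449219), (73.42002868652344, 111.04105377197266), 67.7379150390625)
base 339 ((554.9903564453125, -118.4437026977539), (73.53446197509766, 109.95384216308594), 66.11576843261719)
stand 535 ((452.36285400390625, 50.929893493652344), (47.05339431762695, 48.289363861083984), 8.371044158935547) 0.030241152739181185
knob 63 [0.4508127  0.05229953 0.06178331] [0.4450854  0.044985   0.05525102] [0.45766809 0.05800601 0.06709352]
```

```bash
python3 - <<'E'
from h import *
for c in('top','scene'):
    F=np.load(f'/tmp/F_{c}.npy')
    for lo,hi in((.015,.07),(.050,.0665),(.07,.11)):
        m=(F[:,2]>lo)&(F[:,2]<hi)
        if c=='top' : m&=(np.hypot(F[:,0]-.555,F[:,1]+.12)<.068)
        print(c,lo,m.sum(),cv2.minAreaRect((F[m,:2]*1000).astype(np.float32)))
    # hist z for table
E
python3 - <<'E'
from h import *
import itertools
# overlay model for candidate pose
x,y,yaw=.5550,-.1190,np.radians(-24)
def box(cx,cy,yaw,sx,sy,z0,z1):
    P=[]
    for a,b in((1,1),(1,-1),(-1,-1),(-1,1)):
        for z in (z0,z1):
            dx,dy=a*sx/2,b*sy/2
            P.append((cx+dx*np.cos(yaw)-dy*np.sin(yaw),cy+dx*np.sin(yaw)+dy*np.cos(yaw),z))
    return np.array(P)
for c in('top','scene'):
    im=cv2.imread(f'pics/{c}0.png'); S=4
    im=cv2.resize(im,None,fx=S,fy=S,interpolation=cv2.INTER_CUBIC)
    for b,col in((box(x,y,yaw,.112,.074,0,.008),(0,255,0)),(box(x,y,yaw,.094,.074,.064,.064),(0,255,255)),(box(.4532,.050,np.radians(9),.046,.046,0,.03),(0,255,0))):
        p=((proj(c,b)+.5)*S).astype(int)
        for i,j in itertools.combinations(range(8),2):
            if (j-i in(1,) and i%2==0) or (j-i)%8 in(2,6): cv2.line(im,tuple(map(int,p[i])),tuple(map(int,p[j])),col,1)
    o=(proj(c,[[x,y,.05]])[0]*S).astype(int); o2=(proj(c,[[.4532,.05,.03]])[0]*S).astype(int)
    A=im[o[1]-160:o[1]+160,o[0]-160:o[0]+160]; B=im[o2[1]-160:o2[1]+160,o2[0]-160:o2[0]+160]
    cv2.imwrite(f'pics/ov_{c}.png',np.hstack([A,B]))
a=np.vstack([cv2.imread('pics/ov_top.png'),cv2.imread('pics/ov_scene.png')]); cv2.imwrite('pics/ov.png',a[:600] if a.shape[0]>640 else cv2.resize(a,(600,600)))
E
```

```text
top 0.015 620 ((558.8750610351562, -122.2935791015625), (75.44620513916016, 106.06485748291016), 62.682228088378906)
top 0.05 367 ((558.6047973632812, -121.91908264160156), (75.2717514038086, 105.56262969970703), 68.72666931152344)
top 0.07 1111 ((556.6094360351562, -121.07482147216797), (61.709468841552734, 73.40774536132812), 66.76214599609375)
scene 0.015 1059 ((557.1692504882812, -115.88731384277344), (69.21416473388672, 103.75325012207031), 66.87619018554688)
scene 0.05 480 ((557.5516357421875, -115.8240966796875), (68.84794616699219, 103.02344512939453), 66.3956069946289)
scene 0.07 727 ((553.767822265625, -117.54678344726562), (62.24585723876953, 71.04076385498047), 69.36136627197266)
```

View pics/ov.png

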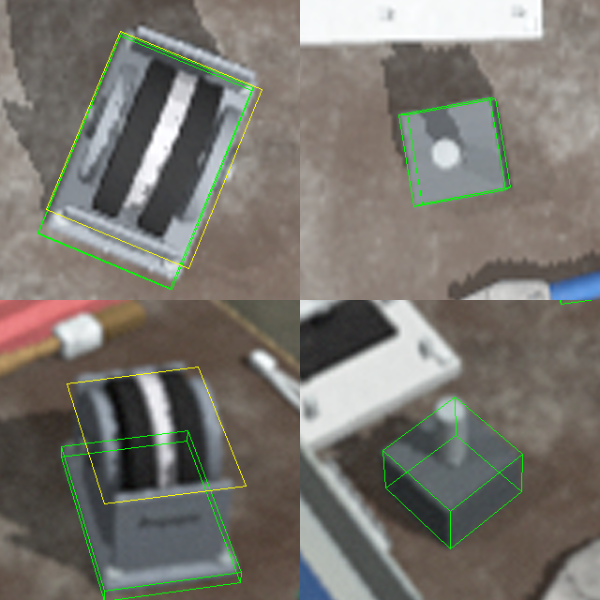

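```bash
python3 - <<'E'
from h import *
yaw=np.radians(-23)
for c,(x,y) in (('top',(.558,-.1215)),('scene',(.556,-.117))):
    F=np.load(f'/tmp/F_{c}.npy'); q=F-[x,y,.056]
    X=q[:,0]*np.cos(yaw)+q[:,1]*np.sin(yaw); Y=-q[:,0]*np.sin(yaw)+q[:,1]*np.cos(yaw); Z=q[:,2]
    rr=np.hypot(X,Z); th=np.degrees(np.arctan2(X,Z))
    m=(rr>33)&0|(rr>.033)&(rr<.047)&(Z>0)
    print(c,'Y range',np.percentile(Y[m],[1,99]), 'X of all',X.min(),X.max())
    for s,nm in(((abs(Y)>.006)&(abs(Y)<.018),'tread'),(abs(Y)<.004,'core')):
        for a in range(-80,81,10):
            k=m&s&(abs(th-a)<5)
            if k.sum()>3: print(nm,a,k.sum(),(np.median(rr[k])*1e3).round(2),(rr[k].std()*1e3).round(2))
E
```

```text
top Y range [-0.00738181  0.08721219] X of all -0.08308521077581726 0.0792963678091787
tread -80 35 94.11 3.69
tread -70 25 94.11 3.13
tread -60 35 94.11 3.69
tread -50 39 94.11 3.89
tread -40 44 94.11 4.13
tread -30 47 94.11 4.27
tread -20 52 94.11 4.48
tread -10 53 94.11 4.53
tread 0 53 94.11 4.53
tread 10 48 94.11 4.31
tread 20 48 94.11 4.31
tread 30 37 94.11 3.79
tread 40 32 94.11 3.53
tread 50 25 94.11 3.13
tread 60 19 94.11 2.73
tread 70 9 94.11 1.88
tread 80 9 94.11 1.88
core -80 8 94.11 1.78
core -70 4 94.11 1.26
core -60 7 94.11 1.66
core -50 10 94.11 1.98
core -40 11 94.11 2.08
core -30 15 94.11 2.43
core -20 14 94.11 2.35
core -10 16 94.11 2.51
core 0 16 94.11 2.51
core 10 15 94.11 2.43
core 20 13 94.11 2.26
core 30 13 94.11 2.26
core 40 11 94.11 2.08
core 50 10 94.11 1.98
core 60 4 94.11 1.26
core 80 4 94.11 1.26
scene Y range [-0.0248191  -0.02382576] X of all -0.055310105548031424 0.05506967641594573
tread -80 54 52.52 0.49
tread -70 44 52.52 0.44
tread -60 40 52.52 0.42
tread -50 42 52.52 0.43
tread -40 40 52.52 0.42
tread -30 40 52.52 0.42
tread -20 36 52.52 0.4
tread -10 29 52.52 0.36
tread 0 28 52.52 0.36
tread 10 23 52.52 0.32
tread 20 15 52.52 0.26
tread 30 13 52.52 0.24
core -80 11 52.52 0.22
core -60 5 52.52 0.15
core -50 4 52.52 0.14
core -30 5 52.52 0.15
core -20 6 52.52 0.17
core -10 8 52.52 0.19
core 0 5 52.52 0.15
core 10 7 52.52 0.18
core 20 5 52.52 0.15
core 30 4 52.52 0.14
```

Operator-precedence bug in my mask; fixing.

```bash
python3 - <<'E'
from h import *
yaw=np.radians(-23)
for c,(x,y) in (('top',(.558,-.1215)),('scene',(.556,-.117))):
    F=np.load(f'/tmp/F_{c}.npy'); q=F-[x,y,.056]
    X=q[:,0]*np.cos(yaw)+q[:,1]*np.sin(yaw); Y=-q[:,0]*np.sin(yaw)+q[:,1]*np.cos(yaw); Z=q[:,2]
    rr=np.hypot(X,Z); th=np.degrees(np.arctan2(X,Z))
    m=(rr>.033)&(rr<.047)&(Z>0)&(abs(Y)<.03)
    print(c,'Y range',np.percentile(Y[m],[1,99]))
    for s,nm in(((abs(Y)>.006)&(abs(Y)<.018),'tread'),(abs(Y)<.004,'core')):
        print(nm,[(a,int(k.sum()),(np.median(rr[k])*1e3).round(1),(rr[k].std()*1e3).round(1)) for a in range(-80,81,10) for k in [m&s&(abs(th-a)<5)] if k.sum()>3])
    # guard plane y-ranges / end plate
    k=(Z>.0)&(Z<.0095)&(abs(X)>.042)&(abs(X)<.055)&(abs(Y)<.04)
    for sg in(1,-1):
        kk=k&(X*sg>0); print('endplate',sg,kk.sum(),X[kk].mean() if kk.any() else 0, Y[kk].min() if kk.any() else 0,Y[kk].max() if kk.any() else 0)
E
```

```text
top Y range [-0.02444787  0.02068083]
tread [(-80, 35, np.float64(44.7), np.float64(2.6)), (-70, 25, np.float64(40.3), np.float64(0.8)), (-60, 35, np.float64(40.3), np.float64(1.0)), (-50, 39, np.float64(39.9), np.float64(1.2)), (-40, 44, np.float64(38.9), np.float64(1.2)), (-30, 47, np.float64(39.0), np.float64(1.3)), (-20, 52, np.float64(38.7), np.float64(1.2)), (-10, 53, np.float64(38.6), np.float64(1.8)), (0, 53, np.float64(38.6), np.float64(1.3)), (10, 48, np.float64(38.2), np.float64(1.1)), (20, 48, np.float64(37.8), np.float64(1.4)), (30, 37, np.float64(37.8), np.float64(1.1)), (40, 32, np.float64(37.3), np.float64(1.0)), (50, 25, np.float64(37.4), np.float64(0.8)), (60, 19, np.float64(37.5), np.float64(0.6)), (70, 9, np.float64(37.8), np.float64(0.4)), (80, 9, np.float64(46.1), np.float64(4.3))]
core [(-80, 8, np.float64(45.6), np.float64(4.2)), (-70, 4, np.float64(34.1), np.float64(0.2)), (-60, 7, np.float64(34.0), np.float64(0.5)), (-50, 10, np.float64(34.3), np.float64(0.7)), (-40, 11, np.float64(35.1), np.float64(0.6)), (-30, 15, np.float64(34.9), np.float64(1.0)), (-20, 
[... 1100 characters left out ...]
), (20, 15, np.float64(36.7), np.float64(1.0)), (30, 13, np.float64(37.1), np.float64(0.8))]
core [(-80, 11, np.float64(44.9), np.float64(5.0)), (-60, 5, np.float64(36.2), np.float64(1.9)), (-50, 4, np.float64(33.3), np.float64(0.6)), (-30, 5, np.float64(33.7), np.float64(0.5)), (-20, 6, np.float64(34.5), np.float64(1.4)), (-10, 8, np.float64(34.2), np.float64(1.3)), (0, 5, np.float64(33.7), np.float64(0.6)), (10, 7, np.float64(34.9), np.float64(0.7)), (20, 5, np.float64(35.4), np.float64(1.0)), (30, 4, np.float64(35.6), np.float64(0.7))]
endplate 1 54 0.048919035560550356 -0.0332271315241138 0.028161493363262013
endplate -1 118 -0.04567177188863774 -0.031434037137441154 0.028709666370883034
```

```bash
python3 - <<'E'
from h import *
H={}
for c in('top','scene'):
    d=np.load(f'/tmp/{c}0.npz')['d']; C=cloud(c,d)[d>0].reshape(-1,3)
    g={}
    for p in C:
        k=(int(np.floor(p[0]/.08)),int(np.floor(p[1]/.08))); g[k]=max(g.get(k,-9),p[2])
    print(c,'rows x desc .88.. cols y', [round((j)*.08,2) for j in range(9,-4,-1)])
    for i in range(11,-1,-1): print(round(i*.08,2),[f"{g[(i,j)]:.2f}" if (i,j) in g else '  .' for j in range(9,-4,-1)])
E
```

```text
top rows x desc .88.. cols y [0.72, 0.64, 0.56, 0.48, 0.4, 0.32, 0.24, 0.16, 0.08, 0.0, -0.08, -0.16, -0.24]
0.88 ['  .', '  .', '  .', '  .', '  .', '0.19', '0.17', '0.09', '0.11', '0.11', '0.11', '0.11', '0.11']
0.8 ['  .', '  .', '  .', '  .', '  .', '0.33', '0.17', '0.09', '0.11', '0.11', '0.11', '0.11', '0.11']
0.72 ['  .', '-0.57', '  .', '  .', '  .', '0.35', '0.17', '0.09', '0.11', '0.11', '0.11', '0.11', '0.11']
0.64 ['  .', '-0.57', '  .', '  .', '  .', '0.35', '0.17', '0.08', '0.06', '0.06', '0.06', '0.06', '0.06']
0.56 ['  .', '  .', '  .', '  .', '0.18', '0.35', '0.17', '0.08', '0.05', '0.08', '0.01', '0.10', '0.07']
0.48 ['  .', '  .', '  .', '  .', '0.24', '0.35', '0.17', '0.15', '0.14', '0.08', '0.07', '0.10', '0.01']
0.4 ['-0.30', '-0.15', '-0.01', '0.10', '0.16', '0.25', '0.17', '0.15', '0.14', '0.07', '0.01', '0.05', '0.07']
0.32 ['-0.71', '-0.71', '  .', '  .', '  .', '  .', '0.15', '0.15', '0.14', '0.02', '0.02', '0.05', '0.07']
0.24 ['-0.71', '-0.71', '  .', '  .', '  .', '  .', '  .', '0.00', '0.00', '0.01', '0.01', '0.00', '0.00']
0.16 ['-0.71', '-0.71', '-0.7
[... 990 characters left out ...]
  .', '  .', '0.17', '0.35', '0.35', '0.15', '0.14', '0.13', '0.08', '0.07', '0.09', '0.00']
0.4 ['  .', '  .', '  .', '0.17', '0.16', '0.25', '0.15', '0.15', '0.14', '0.07', '0.00', '0.05', '0.07']
0.32 ['  .', '  .', '  .', '  .', '  .', '  .', '0.15', '0.15', '0.14', '0.01', '0.02', '0.06', '0.07']
0.24 ['  .', '  .', '  .', '  .', '  .', '  .', '  .', '0.00', '0.00', '0.00', '0.00', '0.00', '0.00']
0.16 ['  .', '  .', '  .', '  .', '  .', '  .', '  .', '  .', '  .', '  .', '  .', '  .', '  .']
0.08 ['  .', '  .', '  .', '  .', '  .', '  .', '  .', '  .', '  .', '0.26', '0.26', '0.00', '  .']
0.0 ['  .', '  .', '  .', '  .', '  .', '  .', '  .', '  .', '  .', '0.28', '0.28', '  .', '  .']
```

Request:
{"op": "apply_moves", "data": {"motion": [{"xyz": [0,-4,0],"twist": 0},{"xyz": [0,-4,0],"twist": 0},{"xyz": [0,-4,0],"twist": 0},{"xyz": [0,-4,0],"twist": 0},{"xyz": [0,-4,0],"twist": 0}], "grip": 0}}

```text
time: 1.12
ee_pos: [0.1761, 0.6511, 0.4289]
eef_rot: [-1.571, -0.0, 2.878]
force: [0.9, 1.3, 0.4]
opening: 0.0597
```

Request:
{"op": "apply_moves", "data": {"motion": [{"xyz": [-3.5,-3,1],"twist": 3.5},{"xyz": [-3.8,0,0.6],"twist": 4},{"xyz": [-3.8,0,0.6],"twist": 4},{"xyz": [-3.8,0,0.6],"twist": 4},{"xyz": [-3.8,0,0.6],"twist": 4}]}}

```text
time: 1.53
ee_pos: [0.3326, 0.5493, 0.4528]
eef_rot: [-1.571, -0.0, 2.534]
force: [1.5, 0.4, 0.0]
opening: 0.0271
```

Request:
{"op": "apply_moves", "data": {"motion": [{"xyz": [-3.8,0,0.5],"twist": 4},{"xyz": [-3.8,0,0.5],"twist": 4},{"xyz": [-3.8,0,0.5],"twist": 4},{"xyz": [-3.8,0,0.5],"twist": 4},{"xyz": [-3.8,0,0.5],"twist": 4}]}}

```text
time: 1.95
ee_pos: [0.4547, 0.4023, 0.4528]
eef_rot: [-1.571, 0.0, 2.185]
force: [0.7, 1.0, -0.3]
opening: 0.0009
```

Request:
{"op": "apply_moves", "data": {"motion": [{"xyz": [-3.8,0,0.5],"twist": 4},{"xyz": [-3.8,0,0.5],"twist": 4},{"xyz": [-3.8,0,0.5],"twist": 4},{"xyz": [-3.8,0,0.5],"twist": 4},{"xyz": [-3.8,0,0.5],"twist": 4}]}}

```text
time: 2.37
ee_pos: [0.519, 0.2227, 0.4529]
eef_rot: [-1.571, 0.0, 1.836]
force: [1.6, -0.0, 0.1]
opening: 0.0003
```

Request:
{"op": "apply_moves", "data": {"motion": [{"xyz": [-3.8,0,0.6],"twist": 4.2},{"xyz": [-3.8,0,0.3],"twist": 4.2},{"xyz": [-3.8,0,0],"twist": 4.2},{"xyz": [-3.8,1,-0.3],"twist": 4.2},{"xyz": [-3.8,1,-0.6],"twist": 4.2}]}}

```text
time: 2.78
ee_pos: [0.5417, 0.033, 0.4337]
eef_rot: [-1.573, -0.001, 1.469]
force: [1.4, 0.3, -0.0]
opening: 0.0005
```

Request:
{"op": "apply_moves", "data": {"motion": [{"xyz": [-3.7,2,-0.8],"twist": 4.2},{"xyz": [-3.7,2,-1.1],"twist": 4.2},{"xyz": [-3.6,2,-1.3],"twist": 4.2},{"xyz": [-3.5,2,-1.6],"twist": 4.2},{"xyz": [0,4,0],"twist": 0}]}}

```text
time: 3.2
ee_pos: [0.5598, -0.1176, 0.3186]
eef_rot: [-1.577, -0.001, 1.171]
force: [1.0, 1.3, 0.1]
opening: 0.0004
```

Request:
{"op": "apply_moves", "data": {"motion": [{"xyz": [0,4,0],"twist": 0},{"xyz": [0,4,0],"twist": 0},{"xyz": [0,4,0],"twist": 0},{"xyz": [0,3.6,0],"twist": 0},{"xyz": [0,0,0],"twist": 0}]}}

```text
time: 3.62
ee_pos: [0.5535, -0.112, 0.1529]
eef_rot: [-1.56, 0.004, 1.178]
force: [-2.2, 0.5, -1.0]
opening: 0.0004
```

```bash
python3 - <<'E'
from h import *
s=r.read_state(); print(s['time'],s['ee_pos'],s['eef_rot'],s['force'])
for c in('scene','top'):
    p,d=r.snapshot(c); cv2.imwrite(f"pics/{c}1.png",p[:,:,::-1]); np.savez(f"/tmp/{c}1.npz",p=p,d=d)
    o=proj(c,s['ee_pos'])[0]; print(c,o)
    im=cv2.resize(p[:,:,::-1],None,fx=4,fy=4,interpolation=cv2.INTER_CUBIC); cv2.circle(im,tuple(int(v) for v in o*4+2),5,(0,0,255),1)
    y,x=int(o[1]*4),int(o[0]*4); cv2.imwrite(f"pics/{c}1c.png",im[y-250:y+250,x-300:x+300])
E
```

```text
3.6167 [ 0.55350904 -0.1120315   0.15288458] [-1.55999803  0.0038796   1.17799978] [-2.20872031  0.52541777 -1.01430843]
scene [369.45642893 175.08806961]
top [357.75887179 199.77513951]
```

View pics/scene1c.png

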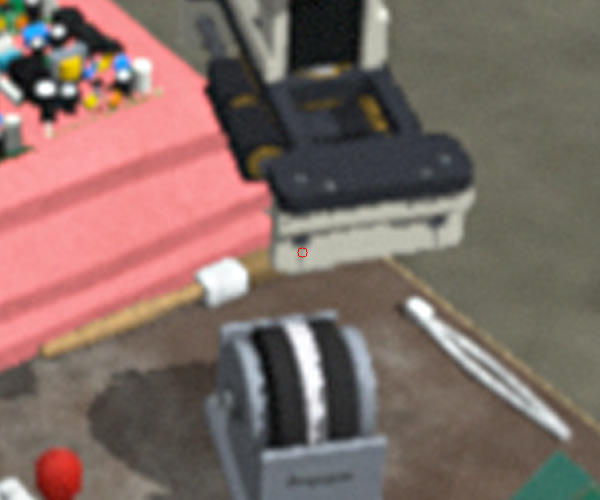

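View pics/top1.png

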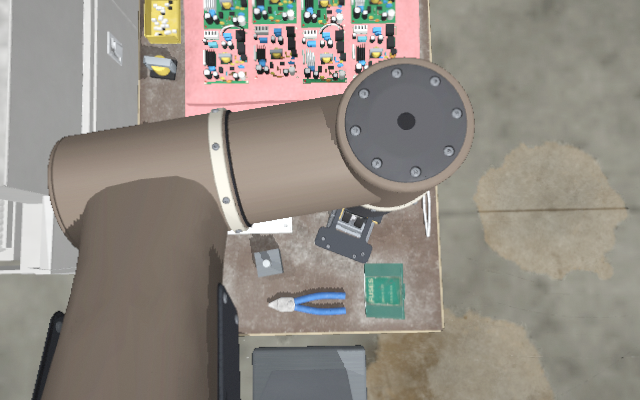

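```bash
python3 - <<'E'
from h import *
s=r.read_state(); print(s['time'],s['ee_pos'],s['eef_rot'],s['force'],s['joints'])
p,d=r.snapshot('scene');cv2.imwrite(f"pics/scene2.png",cv2.resize(p[:,:,::-1][60:260,250:450],(800,800))[:600])
C=cloud('scene',d)
for v in range(120,200,4): print(v,[ "%.2f,%.2f,%.2f"%tuple(C[v,u]) for u in range(355,425,8)])
E
```

```text
3.7167 [ 0.55810398 -0.1123299   0.1601329 ] [-1.56937071  0.00165459  1.18006174] [ 1.3075481  -0.31293268  1.51935439] [ 1.45502628e-01  2.40174490e-01 -3.16859677e-01  8.16540750e-04
 -1.01583316e+00 -5.36669361e-01]
120 ['0.58,-0.09,0.27', '0.55,-0.09,0.28', '0.55,-0.10,0.28', '0.54,-0.11,0.28', '0.53,-0.12,0.28', '1.71,-1.25,-0.73', '1.67,-1.28,-0.72', '1.65,-1.32,-0.72', '1.62,-1.36,-0.72']
124 ['0.58,-0.09,0.26', '0.55,-0.09,0.27', '0.55,-0.10,0.27', '0.54,-0.11,0.27', '0.53,-0.13,0.27', '1.66,-1.21,-0.72', '1.65,-1.26,-0.73', '1.63,-1.31,-0.74', '1.59,-1.32,-0.72']
128 ['0.58,-0.09,0.25', '0.55,-0.09,0.27', '0.54,-0.10,0.27', '0.53,-0.11,0.27', '0.53,-0.12,0.27', '1.63,-1.18,-0.72', '1.61,-1.23,-0.72', '1.59,-1.27,-0.73', '1.56,-1.30,-0.72']
132 ['0.57,-0.09,0.25', '0.54,-0.08,0.27', '0.54,-0.10,0.26', '0.53,-0.11,0.26', '0.52,-0.12,0.26', '1.61,-1.16,-0.72', '1.59,-1.21,-0.73', '1.56,-1.24,-0.72', '1.53,-1.27,-0.72']
136 ['0.56,-0.08,0.25', '0.53,-0.07,0.27', '0.54,-0.10,0.25', '0.53,-0.11,0.25', '0.52,-0.12,0.26', '0.50,-0.11,0.27', '1.55,-1.18,-0.72', '1.53,-1.21,-0.72', '
[... 2011 characters left out ...]
0.68,-0.20,0.00', '0.67,-0.22,-0.00', '0.66,-0.23,-0.00', '0.65,-0.25,0.00', '0.64,-0.26,-0.00', '1.24,-0.91,-0.72', '1.22,-0.93,-0.72', '1.19,-0.96,-0.71']
188 ['0.68,-0.18,-0.00', '0.67,-0.20,-0.00', '0.66,-0.21,-0.00', '0.65,-0.23,-0.00', '0.64,-0.24,-0.00', '0.63,-0.25,0.00', '0.62,-0.27,0.00', '1.20,-0.92,-0.72', '1.18,-0.95,-0.72']
192 ['0.67,-0.17,-0.00', '0.66,-0.19,0.00', '0.59,-0.15,0.06', '0.64,-0.22,-0.00', '0.63,-0.23,0.00', '0.62,-0.24,0.00', '0.61,-0.26,-0.00', '1.18,-0.90,-0.72', '1.16,-0.93,-0.72']
196 ['0.61,-0.12,0.06', '0.57,-0.11,0.09', '0.56,-0.13,0.09', '0.55,-0.14,0.09', '0.62,-0.22,-0.00', '0.61,-0.24,-0.00', '0.60,-0.25,0.00', '0.59,-0.27,-0.00', '1.14,-0.91,-0.73']
```

View pics/scene2.png

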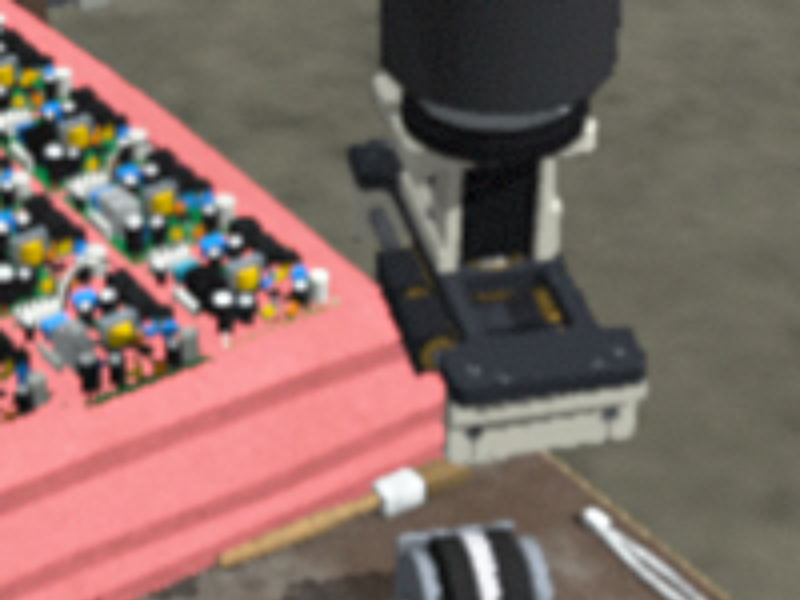

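Request:
{"op": "apply_moves", "data": {"motion": [{"xyz": [-0.6,0,1.6],"twist": 0.5},{"xyz": [0,2,0],"twist": 0},{"xyz": [0,2,0],"twist": 0},{"xyz": [0,1.4,0],"twist": 0},{"xyz": [0,0,0],"twist": 0}]}}

```text
time: 4.18
ee_pos: [0.5415, -0.1113, 0.1065]
eef_rot: [-1.571, -0.001, 1.171]
force: [-0.2, 0.2, 0.5]
opening: 0.0002
```

Request:
{"op": "apply_moves", "data": {"motion": [{"xyz": [0,0,0],"twist": 0},{"xyz": [0,0,0],"twist": 0}]}}

```text
time: 4.35
ee_pos: [0.543, -0.1114, 0.1085]
eef_rot: [-1.574, -0.001, 1.171]
force: [-0.9, 0.1, 0.3]
opening: 0.0001
```

Request:
{"op": "apply_moves", "data": {"motion": [{"xyz": [0,0.3,0],"twist": 0},{"xyz": [0,0.2,0],"twist": 0},{"xyz": [0,0.1,0],"twist": 0},{"xyz": [0,0,0],"twist": 0}]}}

```text
time: 4.68
ee_pos: [0.5411, -0.1115, 0.1]
eef_rot: [-1.571, -0.0, 1.171]
force: [-0.3, -0.9, -0.0]
opening: 0.0004
```

Request:
{"op": "apply_moves", "data": {"motion": [{"xyz": [0,0.1,0],"twist": 0},{"xyz": [0,0.1,0],"twist": 0},{"xyz": [0,0,0],"twist": 0}]}}

```text
time: 4.93
ee_pos: [0.541, -0.1115, 0.0977]
eef_rot: [-1.57, 0.0, 1.171]
force: [-0.6, -0.2, 0.2]
opening: 0.0004
```

Request:
{"op": "apply_moves", "data": {"motion": [{"xyz": [0,0.1,0],"twist": 0},{"xyz": [0,0.1,0],"twist": 0},{"xyz": [0,0,0],"twist": 0}]}}

```text
time: 5.18
ee_pos: [0.541, -0.1115, 0.0956]
eef_rot: [-1.57, 0.0, 1.171]
force: [0.2, -0.6, -0.5]
opening: 0.0005
```

Request:
{"op": "apply_moves", "data": {"motion": [{"xyz": [0,0.1,0],"twist": 0},{"xyz": [0,0,0],"twist": 0}]}}

```text
time: 5.35
ee_pos: [0.5411, -0.1115, 0.0947]
eef_rot: [-1.571, 0.0, 1.171]
force: [0.2, 0.3, -1.1]
opening: 0.0003
```

Request:
{"op": "apply_moves", "data": {"motion": [{"xyz": [0,0.05,0],"twist": 0},{"xyz": [0,0,0],"twist": 0}]}}

```text
time: 5.52
ee_pos: [0.5411, -0.1115, 0.0943]
eef_rot: [-1.571, 0.0, 1.171]
force: [0.8, 0.0, 0.5]
opening: 0.0006
```

Request:
{"op": "apply_moves", "data": {"motion": [{"xyz": [0,0.05,0],"twist": 0},{"xyz": [0,0,0],"twist": 0}]}}

```text
time: 5.68
ee_pos: [0.5411, -0.1115, 0.0939]
eef_rot: [-1.571, 0.0, 1.171]
force: [0.5, 0.8, -1.0]
opening: 0.0004
```

Request:
{"op": "apply_moves", "data": {"motion": [{"xyz": [0,0.05,0],"twist": 0},{"xyz": [0,0.05,0],"twist": 0}]}}

```text
time: 5.85
ee_pos: [0.5412, -0.1115, 0.0929]
eef_rot: [-1.571, -0.0, 1.171]
force: [-0.2, -0.4, 1.3]
opening: 0.0001
```

Request:
{"op": "apply_moves", "data": {"motion": [{"xyz": [0,0.05,0],"twist": 0},{"xyz": [0,0.05,0],"twist": 0}]}}

```text
time: 6.02
ee_pos: [0.5414, -0.1115, 0.0923]
eef_rot: [-1.571, -0.0, 1.171]
force: [-2.1, -0.0, 5.8]
opening: 0.0006
```

Request:
{"op": "apply_moves", "data": {"motion": [{"xyz": [0,-0.03,-0.3],"twist": 0},{"xyz": [0,-0.05,-0.3],"twist": 0}]}}

```text
time: 6.18
ee_pos: [0.5458, -0.1136, 0.0928]
eef_rot: [-1.569, 0.0, 1.171]
force: [-3.6, 1.5, 3.5]
opening: 0.0002
```

Request:
{"op": "apply_moves", "data": {"motion": [{"xyz": [0,0.0,-0.3],"twist": 0},{"xyz": [0,-0.02,-0.3],"twist": 0}]}}

```text
time: 6.35
ee_pos: [0.5514, -0.1161, 0.0931]
eef_rot: [-1.569, 0.0, 1.171]
force: [-5.9, 3.2, 9.1]
opening: 0.0002
```

Request:
{"op": "apply_moves", "data": {"motion": [{"xyz": [0,-0.04,-0.3],"twist": 0},{"xyz": [0,-0.02,-0.3],"twist": 0}]}}

```text
time: 6.52
ee_pos: [0.5573, -0.1186, 0.094]
eef_rot: [-1.57, 0.0, 1.171]
force: [-5.1, 1.3, 8.8]
opening: 0.0001
```

Request:
{"op": "apply_moves", "data": {"motion": [{"xyz": [0,-0.01,-0.3],"twist": 0},{"xyz": [0,0,-0.3],"twist": 0}]}}

```text
time: 6.68
ee_pos: [0.563, -0.121, 0.0943]
eef_rot: [-1.57, 0.0, 1.171]
force: [-5.0, 1.8, 8.7]
opening: 0.0006
```

Request:
{"op": "apply_moves", "data": {"motion": [{"xyz": [0,0,-0.3],"twist": 0},{"xyz": [0,0,-0.3],"twist": 0}]}}

```text
time: 6.85
ee_pos: [0.5685, -0.1235, 0.0941]
eef_rot: [-1.57, 0.0, 1.171]
force: [-3.8, 1.0, 7.7]
opening: 0.0005
```

Request:
{"op": "apply_moves", "data": {"motion": [{"xyz": [0,0.05,-0.3],"twist": 0},{"xyz": [0,0.07,-0.3],"twist": 0}]}}

```text
time: 7.02
ee_pos: [0.5746, -0.1258, 0.0934]
eef_rot: [-1.571, 0.0, 1.171]
force: [-2.7, 0.5, 13.5]
opening: 0.0005
```

Request:
{"op": "apply_moves", "data": {"motion": [{"xyz": [0,0,-0.3],"twist": 0},{"xyz": [0,0.05,-0.3],"twist": 0}]}}

```text
time: 7.18
ee_pos: [0.5804, -0.1283, 0.093]
eef_rot: [-1.572, 0.0, 1.171]
force: [-4.1, -0.9, 8.5]
opening: 0.0001
```

Request:
{"op": "apply_moves", "data": {"motion": [{"xyz": [0,0.05,-0.3],"twist": 0},{"xyz": [0,0.08,-0.3],"twist": 0}]}}

```text
time: 7.35
ee_pos: [0.5861, -0.1305, 0.0914]
eef_rot: [-1.572, -0.0, 1.171]
force: [-0.9, -1.3, 4.6]
opening: 0.0005
```

Request:
{"op": "apply_moves", "data": {"motion": [{"xyz": [0,-2,0],"twist": 0},{"xyz": [0,-3,2.5],"twist": 0},{"xyz": [0,-1.5,2.5],"twist": 0},{"xyz": [0,0,0],"twist": 0}]}}

```text
time: 7.68
ee_pos: [0.5382, -0.11, 0.159]
eef_rot: [-1.574, -0.002, 1.171]
force: [-0.8, 1.3, -0.3]
opening: 0.0006
```

```bash
cat > look.py <<'E'
from h import *
import sys
n=sys.argv[1]
p,d=r.snapshot('scene'); s=r.read_state(); print(s['time'],s['ee_pos'].round(4),s['eef_rot'].round(3))
np.savez(f"/tmp/scene{n}.npz",p=p,d=d)
cv2.imwrite(f"pics/scene{n}.png",cv2.resize(p[180:260,330:410,::-1],None,fx=7,fy=7,interpolation=cv2.INTER_CUBIC))
C=cloud('scene',d)[d>0]; yaw=np.radians(-23); q=C-[.556,-.117,.056]
X=q[:,0]*np.cos(yaw)+q[:,1]*np.sin(yaw); Y=-q[:,0]*np.sin(yaw)+q[:,1]*np.cos(yaw); Z=q[:,2]
rr=np.hypot(X,Z); th=np.degrees(np.arctan2(X,Z)); m=(rr>.033)&(rr<.047)&(Z>0)&(abs(Y)<.018)&(abs(Y)>.006)
print([(a,int(k.sum()),round(float(np.median(rr[k])*1e3),1)) for a in range(-80,81,10) for k in [m&(abs(th-a)<5)] if k.sum()>3])
E
python3 look.py a
```

```text
7.7333 [ 0.5392 -0.1102  0.1577] [-1.574 -0.002  1.172]
[(-80, 52, 41.5), (-70, 42, 40.1), (-60, 47, 40.2), (-50, 47, 40.1), (-40, 49, 40.2), (-30, 43, 40.1), (-20, 43, 39.7), (-10, 35, 39.7), (0, 31, 39.9), (10, 26, 39.4), (20, 19, 39.5), (30, 10, 39.1), (40, 8, 37.8)]
```

View pics/scenea.png

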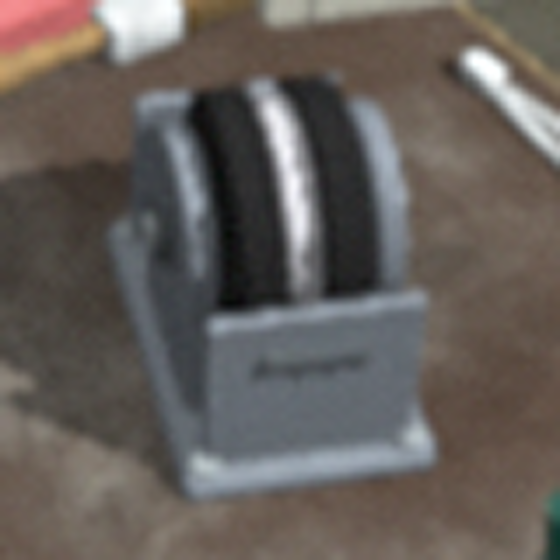

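Request:
{"op": "apply_moves", "data": {"motion": [{"xyz": [0,2.5,0],"twist": 0},{"xyz": [0,2,0],"twist": 0},{"xyz": [0,1,0],"twist": 0},{"xyz": [0,0.2,0],"twist": 0},{"xyz": [0,0,0],"twist": 0}]}}

```text
time: 8.15
ee_pos: [0.5391, -0.111, 0.0976]
eef_rot: [-1.569, 0.001, 1.171]
force: [1.0, 0.1, 0.2]
opening: 0.0004
```

Request:
{"op": "apply_moves", "data": {"motion": [{"xyz": [0,0.1,0],"twist": 0},{"xyz": [0,0,0],"twist": 0}]}}

```text
time: 8.32
ee_pos: [0.54, -0.1108, 0.0982]
eef_rot: [-1.572, -0.0, 1.171]
force: [-1.1, 0.1, -0.6]
opening: 0.0006
```

Request:
{"op": "apply_moves", "data": {"motion": [{"xyz": [0,0.1,0],"twist": 0},{"xyz": [0,0,0],"twist": 0}]}}

```text
time: 8.48
ee_pos: [0.5396, -0.1107, 0.0971]
eef_rot: [-1.572, -0.0, 1.171]
force: [-0.6, -0.6, -0.7]
opening: 0.0002
```

Request:
{"op": "apply_moves", "data": {"motion": [{"xyz": [0,0.1,0],"twist": 0},{"xyz": [0,0.05,-0.1],"twist": 0}]}}

```text
time: 8.65
ee_pos: [0.5401, -0.111, 0.0955]
eef_rot: [-1.571, -0.0, 1.171]
force: [-3.3, 2.5, 6.1]
opening: 0.0003
```

Request:
{"op": "apply_moves", "data": {"motion": [{"xyz": [0,0.05,-0.1],"twist": 0},{"xyz": [0,0.05,-0.1],"twist": 0}]}}

```text
time: 8.82
ee_pos: [0.5415, -0.1117, 0.0947]
eef_rot: [-1.57, 0.0, 1.171]
force: [-5.8, 4.0, 11.8]
opening: 0.0005
```

Request:
{"op": "apply_moves", "data": {"motion": [{"xyz": [0,-0.07,-0.3],"twist": 0},{"xyz": [0,-0.05,-0.3],"twist": 0}]}}

```text
time: 8.98
ee_pos: [0.5469, -0.1141, 0.0959]
eef_rot: [-1.57, 0.0, 1.171]
force: [-5.4, 3.1, 7.5]
opening: 0.0003
```

Request:
{"op": "apply_moves", "data": {"motion": [{"xyz": [0,-0.02,-0.3],"twist": 0},{"xyz": [0,-0.02,-0.3],"twist": 0}]}}

```text
time: 9.15
ee_pos: [0.5528, -0.1165, 0.0967]
eef_rot: [-1.57, 0.0, 1.171]
force: [-5.6, 1.5, 12.4]
opening: 0.0005
```

Request:
{"op": "apply_moves", "data": {"motion": [{"xyz": [0,-0.06,-0.3],"twist": 0},{"xyz": [0,-0.01,-0.3],"twist": 0}]}}

```text
time: 9.32
ee_pos: [0.5587, -0.1191, 0.0976]
eef_rot: [-1.571, 0.0, 1.171]
force: [-5.0, 1.2, 10.8]
opening: 0.0011
```

Request:
{"op": "apply_moves", "data": {"motion": [{"xyz": [0,-0.02,-0.3],"twist": 0},{"xyz": [0,0,-0.3],"twist": 0}]}}

```text
time: 9.48
ee_pos: [0.5643, -0.1215, 0.0978]
eef_rot: [-1.571, 0.0, 1.171]
force: [-4.6, 0.5, 8.8]
opening: 0.0007
```

Request:
{"op": "apply_moves", "data": {"motion": [{"xyz": [0,0.02,-0.3],"twist": 0},{"xyz": [0,0.02,-0.3],"twist": 0}]}}

```text
time: 9.65
ee_pos: [0.5699, -0.1239, 0.0974]
eef_rot: [-1.571, 0.0, 1.171]
force: [-3.4, 1.0, 9.8]
opening: 0.0003
```

Request:
{"op": "apply_moves", "data": {"motion": [{"xyz": [0,0.04,-0.3],"twist": 0},{"xyz": [0,0.05,-0.3],"twist": 0}]}}

```text
time: 9.82
ee_pos: [0.5758, -0.1263, 0.0967]
eef_rot: [-1.572, 0.0, 1.171]
force: [-2.6, 1.1, 11.9]
opening: 0.0004
```

Request:
{"op": "apply_moves", "data": {"motion": [{"xyz": [0,0.05,-0.3],"twist": 0},{"xyz": [0,0.07,-0.3],"twist": 0}]}}

```text
time: 9.98
ee_pos: [0.5818, -0.1287, 0.0958]
eef_rot: [-1.573, -0.0, 1.172]
force: [-2.6, -1.2, 9.0]
opening: 0.0003
```

Request:
{"op": "apply_moves", "data": {"motion": [{"xyz": [0,0.08,-0.3],"twist": 0},{"xyz": [0,0.09,-0.3],"twist": 0}]}}

```text
time: 10.15
ee_pos: [0.5874, -0.1312, 0.094]
eef_rot: [-1.573, 0.0, 1.172]
force: [-2.0, -2.2, 8.3]
opening: 0.0004
```

Request:
{"op": "apply_moves", "data": {"motion": [{"xyz": [0,-2,0],"twist": 0},{"xyz": [0,-3,2.5],"twist": 0},{"xyz": [0,-1.5,2.5],"twist": 0},{"xyz": [0,0,0],"twist": 0}]}}

```text
time: 10.48
ee_pos: [0.5391, -0.1104, 0.1611]
eef_rot: [-1.575, -0.002, 1.171]
force: [-1.2, -0.9, -0.6]
opening: 0.0003
```

```bash
python3 look.py b
```

```text
10.5333 [ 0.5401 -0.1106  0.1597] [-1.574 -0.002  1.172]
[(-80, 59, 39.2), (-70, 39, 38.1), (-60, 45, 39.0), (-50, 43, 38.9), (-40, 46, 40.2), (-30, 46, 40.5), (-20, 43, 41.2), (-10, 42, 41.5), (0, 38, 42.1), (10, 37, 42.4), (20, 22, 42.8), (30, 12, 41.9), (40, 12, 41.2), (50, 5, 39.7)]
```

View pics/sceneb.png

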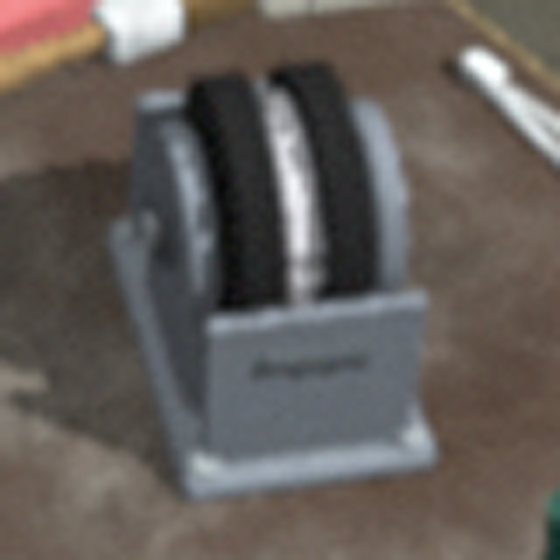

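Request:
{"op": "apply_moves", "data": {"motion": [{"xyz": [0,2.5,-0.1],"twist": 0},{"xyz": [0,2,0],"twist": 0},{"xyz": [0,1,0],"twist": 0},{"xyz": [0,0.4,0],"twist": 0},{"xyz": [0,0,0],"twist": 0}]}}

```text
time: 10.95
ee_pos: [0.5405, -0.1118, 0.0976]
eef_rot: [-1.568, 0.002, 1.171]
force: [-4.1, 0.7, 5.7]
opening: 0.0007
```

Request:
{"op": "apply_moves", "data": {"motion": [{"xyz": [0,0.05,0],"twist": 0},{"xyz": [0,0.05,0],"twist": 0}]}}

```text
time: 11.12
ee_pos: [0.5406, -0.1117, 0.0975]
eef_rot: [-1.569, 0.001, 1.171]
force: [-5.4, 1.0, 6.6]
opening: 0.0007
```

Request:
{"op": "apply_moves", "data": {"motion": [{"xyz": [0,0.05,0],"twist": 0},{"xyz": [0,0.05,0],"twist": 0}]}}

```text
time: 11.28
ee_pos: [0.5408, -0.1117, 0.0969]
eef_rot: [-1.57, 0.001, 1.171]
force: [-5.8, 1.2, 8.3]
opening: 0.0007
```

Request:
{"op": "apply_moves", "data": {"motion": [{"xyz": [0,-0.04,-0.3],"twist": 0},{"xyz": [0,-0.04,-0.3],"twist": 0}]}}

```text
time: 11.45
ee_pos: [0.5466, -0.1141, 0.0981]
eef_rot: [-1.571, 0.0, 1.171]
force: [-3.6, -1.4, 5.2]
opening: 0.0005
```

Request:
{"op": "apply_moves", "data": {"motion": [{"xyz": [0,-0.03,-0.3],"twist": 0},{"xyz": [0,-0.02,-0.3],"twist": 0}]}}

```text
time: 11.62
ee_pos: [0.5523, -0.1164, 0.0985]
eef_rot: [-1.571, 0.0, 1.171]
force: [-4.5, 2.0, 7.5]
opening: 0.0005
```

Request:
{"op": "apply_moves", "data": {"motion": [{"xyz": [0,0.02,-0.3],"twist": 0},{"xyz": [0,0,-0.3],"twist": 0}]}}

```text
time: 11.78
ee_pos: [0.5583, -0.1189, 0.0987]
eef_rot: [-1.572, 0.0, 1.171]
force: [-5.2, 1.1, 10.0]
opening: 0.0006
```

Request:
{"op": "apply_moves", "data": {"motion": [{"xyz": [0,0.02,-0.3],"twist": 0},{"xyz": [0,0.04,-0.3],"twist": 0}]}}

```text
time: 11.95
ee_pos: [0.5642, -0.1214, 0.0984]
eef_rot: [-1.572, 0.0, 1.171]
force: [-4.0, -0.3, 9.5]
opening: 0.0002
```

Request:
{"op": "apply_moves", "data": {"motion": [{"xyz": [0,0.04,-0.3],"twist": 0},{"xyz": [0,0.05,-0.3],"twist": 0}]}}

```text
time: 12.12
ee_pos: [0.57, -0.1239, 0.0976]
eef_rot: [-1.573, 0.0, 1.172]
force: [-3.4, -1.9, 9.9]
opening: 0.0003
```

Request:
{"op": "apply_moves", "data": {"motion": [{"xyz": [0,0.07,-0.3],"twist": 0},{"xyz": [0,0.08,-0.3],"twist": 0}]}}

```text
time: 12.28
ee_pos: [0.5758, -0.1263, 0.0963]
eef_rot: [-1.574, 0.0, 1.172]
force: [-2.4, -1.8, 9.6]
opening: 0.0005
```

Request:
{"op": "apply_moves", "data": {"motion": [{"xyz": [0,0.09,-0.3],"twist": 0},{"xyz": [0,0.1,-0.3],"twist": 0}]}}

```text
time: 12.45
ee_pos: [0.5823, -0.1287, 0.095]
eef_rot: [-1.575, -0.0, 1.172]
force: [-1.8, -2.6, 12.2]
opening: 0.0006
```

Request:
{"op": "apply_moves", "data": {"motion": [{"xyz": [0,0.12,-0.3],"twist": 0},{"xyz": [0,0.12,-0.3],"twist": 0}]}}

```text
time: 12.62
ee_pos: [0.5882, -0.1312, 0.0928]
eef_rot: [-1.576, -0.0, 1.172]
force: [0.5, -3.6, 10.9]
opening: 0.0005
```

Request:
{"op": "apply_moves", "data": {"motion": [{"xyz": [0,-2,0],"twist": 0},{"xyz": [0,-3,2.5],"twist": 0},{"xyz": [0,-1.5,2.5],"twist": 0},{"xyz": [0,0,0],"twist": 0}]}}

```text
time: 12.95
ee_pos: [0.5389, -0.1101, 0.1592]
eef_rot: [-1.576, -0.003, 1.171]
force: [-0.5, -0.2, -0.7]
opening: 0.0005
```

```bash
python3 look.py c
```

```text
13.0 [ 0.5398 -0.1103  0.1578] [-1.575 -0.002  1.172]
[(-80, 40, 42.7), (-70, 25, 34.6), (-60, 35, 35.3), (-50, 39, 35.5), (-40, 38, 36.4), (-30, 38, 37.2), (-20, 43, 38.1), (-10, 39, 39.0), (0, 35, 39.6), (10, 34, 40.7), (20, 29, 41.7), (30, 20, 42.7), (40, 12, 43.3), (50, 8, 39.0), (60, 6, 39.7), (70, 7, 41.6)]
```

View pics/scenec.png

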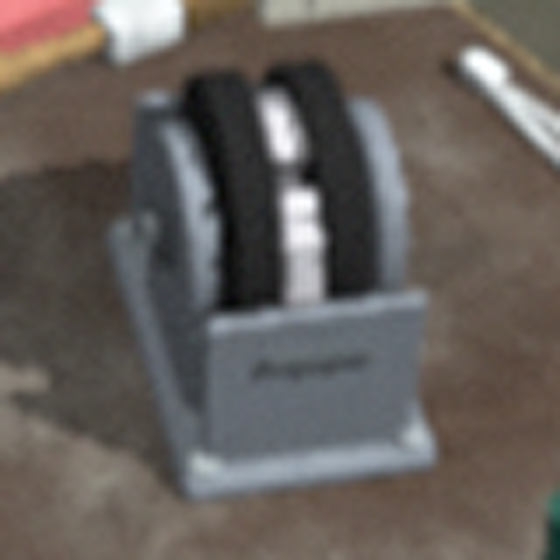

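```bash
cat > ang.py <<'E'
from h import *
def feedpt(x,z,y=0,cen=(.556,-.117),yaw=np.radians(-23)):
    return [cen[0]+x*np.cos(yaw)-y*np.sin(yaw),cen[1]+x*np.sin(yaw)+y*np.cos(yaw),z]
if __name__=='__main__':
    for R in(.035,.037):
        for a in range(-50,21,5):
            t=np.radians(a); print(R,a,(proj('scene',[feedpt(R*np.sin(t),.056+R*np.cos(t))])[0]-[330,180]).round(1)*7)
E
python3 ang.py
```

```text
0.035 -50 [296.1 226.8]
0.035 -45 [294.7 215.6]
0.035 -40 [292.6 204.4]
0.035 -35 [290.5 193.9]
0.035 -30 [288.4 183.4]
0.035 -25 [286.3 172.9]
0.035 -20 [284.2 163.1]
0.035 -15 [281.4 153.3]
0.035 -10 [278.6 144.2]
0.035 -5 [275.8 136.5]
0.035 0 [273.  128.8]
0.035 5 [270.2 121.8]
0.035 10 [267.4 116.2]
0.035 15 [264.6 110.6]
0.035 20 [261.8 106.4]
0.037 -50 [297.5 226.8]
0.037 -45 [296.1 215.6]
0.037 -40 [294.  203.7]
0.037 -35 [291.9 191.8]
0.037 -30 [289.8 180.6]
0.037 -25 [287.7 170.1]
0.037 -20 [284.9 159.6]
0.037 -15 [282.1 149.1]
0.037 -10 [279.3 140. ]
0.037 -5 [276.5 131.6]
0.037 0 [273.7 123.2]
0.037 5 [270.9 116.2]
0.037 10 [267.4 109.9]
0.037 15 [264.6 104.3]
0.037 20 [261.8 100.1]
```

```bash
python3 - <<'E'
from h import *
from ang import feedpt
im=cv2.imread('pics/scenec.png')
def ln(P,col,im=im):
    p=(proj('scene',np.array(P))-[330,180])*7+3
    cv2.polylines(im,[p.astype(np.int32)],False,col,1)
for dx,dz,col in((0,0,(0,255,0)),):
    for x0 in(.056,):
        ln([feedpt(-.056,z,y) for y,z in((-.037,0),(.037,0),(.037,.008),(-.037,.008),(-.037,0))],col)
    for x in(-.047,.047): ln([feedpt(x,z,y) for y,z in((-.031,.008),(-.031,.064),(.031,.064),(.031,.008))],(0,255,255))
    for y in(-.031,.031,-.023,.023): ln([feedpt(.03*np.sin(t),.056+.03*np.cos(t),y) for t in np.linspace(-1.6,1.6,30)],(255,0,255))
    for y in (.005,-.005): ln([feedpt(.037*np.sin(t),.056+.037*np.cos(t),y) for t in np.linspace(-1.6,1.6,30)],(255,255,0))
cv2.imwrite('pics/ovc.png',im)
E
```

```text
(no output)
```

View pics/ovc.png

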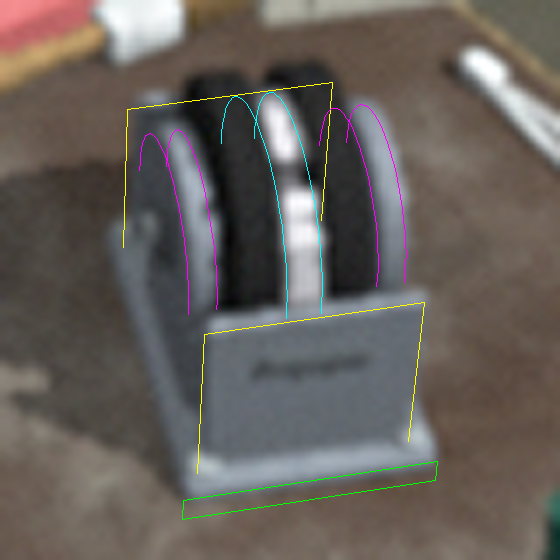

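Request:
{"op": "apply_moves", "data": {"motion": [{"xyz": [0,2,-1.5],"twist": 0},{"xyz": [0,2,-0.2],"twist": 0},{"xyz": [0,1,0],"twist": 0},{"xyz": [0,0.6,0],"twist": 0},{"xyz": [0,0,0],"twist": 0}]}}

```text
time: 13.42
ee_pos: [0.5545, -0.1176, 0.0979]
eef_rot: [-1.569, 0.002, 1.171]
force: [0.0, -0.1, 0.9]
opening: 0.0004
```

Request:
{"op": "apply_moves", "data": {"motion": [{"xyz": [0,0.05,0],"twist": 0},{"xyz": [0,0.05,0],"twist": 0}]}}

```text
time: 13.58
ee_pos: [0.5554, -0.1173, 0.0988]
eef_rot: [-1.572, -0.0, 1.171]
force: [0.1, -0.6, 0.7]
opening: 0.0002
```

Request:
{"op": "apply_moves", "data": {"motion": [{"xyz": [0,0.05,0],"twist": 0},{"xyz": [0,0.05,0],"twist": 0}]}}

```text
time: 13.75
ee_pos: [0.5553, -0.1172, 0.0978]
eef_rot: [-1.572, -0.001, 1.171]
force: [0.3, -1.1, -0.0]
opening: 0.0003
```

Request:
{"op": "apply_moves", "data": {"motion": [{"xyz": [0,0.05,0],"twist": 0},{"xyz": [0,0.05,0],"twist": 0}]}}

```text
time: 13.92
ee_pos: [0.5554, -0.1173, 0.097]
eef_rot: [-1.572, -0.0, 1.171]
force: [-1.3, 1.2, 6.2]
opening: 0.0005
```

Request:
{"op": "apply_moves", "data": {"motion": [{"xyz": [0,0.05,0],"twist": 0},{"xyz": [0,0,0],"twist": 0}]}}

```text
time: 14.08
ee_pos: [0.5554, -0.1173, 0.0967]
eef_rot: [-1.572, -0.0, 1.171]
force: [-1.5, 1.5, 8.3]
opening: 0.0005
```

Contact at 8 N. Now roll ~18 mm with descent.

Request:
{"op": "apply_moves", "data": {"motion": [{"xyz": [0,0.02,-0.3],"twist": 0},{"xyz": [0,0.03,-0.3],"twist": 0}]}}

```text
time: 14.25
ee_pos: [0.5607, -0.1196, 0.0964]
eef_rot: [-1.572, -0.0, 1.171]
force: [-2.6, 1.3, 9.9]
opening: 0.0006
```

Request:
{"op": "apply_moves", "data": {"motion": [{"xyz": [0,0.04,-0.3],"twist": 0},{"xyz": [0,0.04,-0.3],"twist": 0}]}}

```text
time: 14.42
ee_pos: [0.5667, -0.1222, 0.0959]
eef_rot: [-1.572, -0.0, 1.172]
force: [-2.3, 0.5, 10.4]
opening: 0.0004
```

Request:
{"op": "apply_moves", "data": {"motion": [{"xyz": [0,0.05,-0.3],"twist": 0},{"xyz": [0,0.05,-0.3],"twist": 0}]}}

```text
time: 14.58
ee_pos: [0.5723, -0.1246, 0.0949]
eef_rot: [-1.573, -0.0, 1.171]
force: [-1.7, 0.7, 9.3]
opening: 0.0006
```

Request:
{"op": "apply_moves", "data": {"motion": [{"xyz": [0,-2,0],"twist": 0},{"xyz": [0,-3,1],"twist": 0},{"xyz": [0,-1.5,1],"twist": 0},{"xyz": [0,0,0],"twist": 0}]}}

```text
time: 14.92
ee_pos: [0.5539, -0.1163, 0.1623]
eef_rot: [-1.576, -0.002, 1.171]
force: [0.4, -1.0, 0.1]
opening: 0.0004
```

```bash
python3 look.py d
```

```text
14.9667 [ 0.5537 -0.1163  0.1605] [-1.574 -0.002  1.171]
[(-80, 45, 43.0), (-70, 20, 34.3), (-60, 24, 34.4), (-50, 33, 35.1), (-40, 31, 35.5), (-30, 34, 35.3), (-20, 35, 36.4), (-10, 38, 37.6), (0, 35, 38.0), (10, 31, 39.8), (20, 27, 40.8), (30, 24, 41.5), (40, 8, 42.8), (50, 9, 39.6), (60, 6, 42.0), (70, 4, 40.2)]
```

View pics/scened.png

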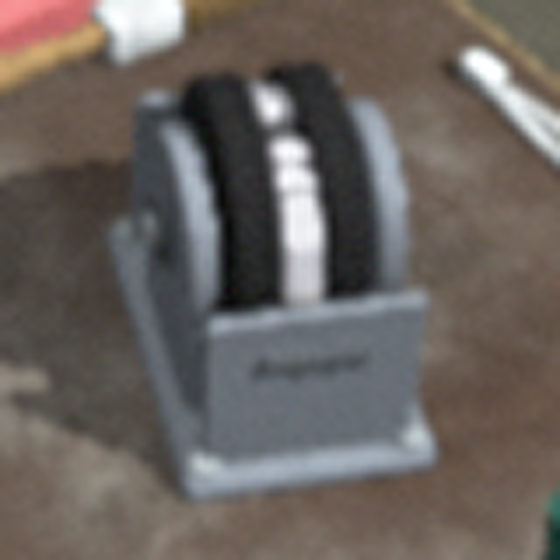

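Request:
{"op": "apply_moves", "data": {"motion": [{"xyz": [3.2,-2,1.8],"twist": 0},{"xyz": [3.5,-1.5,1.8],"twist": 0},{"xyz": [3.5,-1,1.8],"twist": 0},{"xyz": [3.5,-0.5,1.8],"twist": 0},{"xyz": [3.5,0,1.8],"twist": 0}]}}

```text
time: 15.38
ee_pos: [0.5373, 0.0781, 0.2089]
eef_rot: [-1.572, -0.001, 1.17]
force: [1.9, -0.8, 0.6]
opening: 0.0007
```

```bash
cat > lookt.py <<'E'
from h import *
import sys
n=sys.argv[1]
p,d=r.snapshot('top'); s=r.read_state(); print(s['time'],s['ee_pos'].round(4),s['eef_rot'].round(3))
np.savez(f"/tmp/top{n}.npz",p=p,d=d)
cv2.imwrite(f"pics/topf{n}.png",p[:,:,::-1])
cv2.imwrite(f"pics/top{n}.png",cv2.resize(p[165:245,320:400,::-1],None,fx=7,fy=7,interpolation=cv2.INTER_CUBIC))
E
python3 lookt.py d
```

```text
15.4333 [0.5373 0.0834 0.2082] [-1.571 -0.002  1.173]
```

View pics/topd.png

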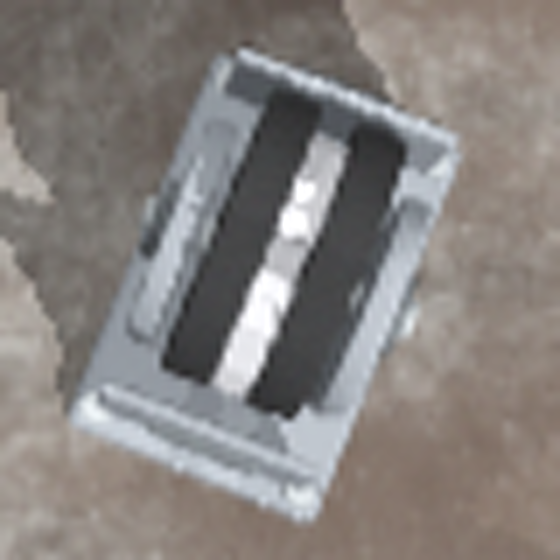

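```bash
cat > pk.py <<'E'
from h import *
def tofeed(P,cen=(.5586,-.1218),yaw=np.radians(-23)):
    q=np.atleast_2d(P)-[cen[0],cen[1],0]; return np.stack([q[:,0]*np.cos(yaw)+q[:,1]*np.sin(yaw),-q[:,0]*np.sin(yaw)+q[:,1]*np.cos(yaw),q[:,2]],-1)
if __name__=='__main__':
    import sys
    n=sys.argv[1]
    z=np.load(f'/tmp/top{n}.npz'); C=cloud('top',z['d']); F=tofeed(C.reshape(-1,3)).reshape(400,640,3)
    G=cv2.cvtColor(z['p'],cv2.COLOR_RGB2GRAY)
    # end plate check
    f=F.reshape(-1,3); k=(f[:,2]>.056)&(f[:,2]<.0655)&(abs(abs(f[:,0])-.047)<.008)&(abs(f[:,1])<.033)
    for s in(1,-1): kk=k&(f[:,0]*s>0); print('plate',s,kk.sum(),f[kk].mean(0).round(4),f[kk].min(0).round(4),f[kk].max(0).round(4))
    # core strip
    print('x mm: z,gray for core pixels')
    m=(abs(F[...,1])<.003)&(abs(F[...,0])<.03)&(F[...,2]>.03)&(F[...,2]<.11)
    o=sorted((round(float(a*1e3),1),round(float(b*1e3),1),round(float(z_*1e3),1),int(g)) for a,b,z_,g in zip(F[m][:,0],F[m][:,1],F[m][:,2],G[m]))
    print(o)
    t=(abs(F[...,0])<.012)&(F[...,2]>.085)&(abs(F[...,1])<.023); 
    for a in range(-12,12,4):
        tt=t&(F[...,0]*1e3>a)&(F[...,0]*1e3<a+4); print(a,'tread y',F[tt][:,1].min().round(4),F[tt][:,1].max().round(4))
E
python3 pk.py d
```

```text
plate 1 81 [ 0.0468 -0.0023  0.0624] [ 0.0448 -0.0311  0.0561] [0.0494 0.0292 0.0654]
plate -1 72 [-0.0467 -0.      0.0633] [-0.0489 -0.0294  0.056 ] [-0.0441  0.031   0.0654]
x mm: z,gray for core pixels
[(-29.4, -0.3, 73.5, 234), (-29.0, -1.8, 76.2, 234), (-28.8, 2.2, 77.6, 234), (-28.0, 0.4, 75.7, 234), (-27.2, 2.8, 77.9, 233), (-27.1, -1.3, 74.1, 233), (-26.9, -2.8, 78.4, 232), (-26.8, 1.2, 80.4, 232), (-25.7, -0.5, 76.7, 232), (-25.4, -2.1, 80.3, 232), (-25.4, 2.0, 83.2, 231), (-24.4, 0.2, 79.6, 232), (-23.7, -1.4, 79.9, 233), (-23.4, 2.5, 80.2, 233), (-23.3, -3.0, 81.7, 233), (-23.1, 1.0, 83.4, 233), (-22.4, -0.7, 82.8, 233), (-21.8, -2.3, 83.2, 236), (-21.5, 1.7, 84.0, 232), (-20.9, -1.4, 90.9, 244), (-20.9, 0.0, 84.4, 233), (-20.4, 2.5, 88.8, 246), (-19.4, 0.7, 86.0, 251), (-18.9, -0.9, 86.9, 250), (-18.5, -2.4, 89.3, 251), (-17.6, 1.3, 84.2, 252), (-17.4, -0.2, 88.8, 251), (-16.8, -1.8, 88.8, 250), (-16.6, 2.2, 90.4, 253), (-15.5, 0.4, 86.6, 251), (-15.1, -1.2, 88.2, 250), (-14.6, 2.7, 87.2, 252), (-14.4, -2.8, 87.9, 191), (-14.0, 1.1, 87.9, 249), (-13.1, -0.6, 85.9, 247), (
[... 1370 characters left out ...]
7.9, 255), (17.7, -1.8, 87.5, 202), (17.7, 2.2, 89.7, 245), (18.3, 0.6, 89.6, 252), (19.2, -1.1, 88.0, 199), (19.7, 2.8, 87.3, 190), (20.4, 1.2, 87.3, 178), (20.7, -2.9, 82.8, 195), (22.0, -0.7, 81.2, 192), (22.1, -2.2, 84.6, 194), (22.3, 1.7, 85.3, 180), (23.9, -0.1, 79.4, 179), (24.2, -1.7, 81.5, 192), (24.5, 2.3, 82.3, 179), (25.6, 0.5, 79.4, 178), (26.2, -1.1, 79.5, 188), (27.0, 2.8, 77.0, 178), (27.1, -2.8, 78.4, 192), (27.6, 1.1, 77.6, 179), (28.2, -0.5, 77.7, 179), (28.9, -2.2, 77.2, 190), (29.7, 1.7, 74.8, 177), (30.0, 0.1, 77.3, 175)]
-12 tread y -0.019 0.019
-8 tread y -0.0182 0.0184
-4 tread y -0.0184 0.018
0 tread y -0.0189 0.0187
4 tread y -0.0192 0.0184
8 tread y -0.0188 0.0187
```

View pics/topfd.png

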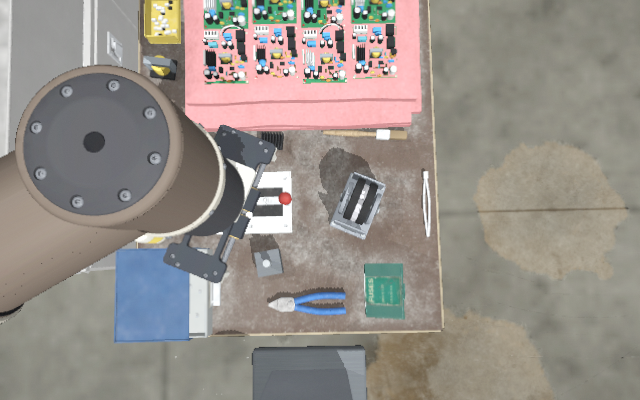

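```bash
python3 - <<'E'
from h import *
s=r.read_state(); T=s['ee_pos']; R=Ro.from_euler('xyz',s['eef_rot']).as_matrix()
z=np.load('/tmp/topd.npz'); C=cloud('top',z['d']).reshape(-1,3)
L=(C-T)@R
m=(abs(L[:,0])<.07)&(abs(L[:,2])<.12)&(L[:,1]<-.05)&(L[:,1]>-.14)
L=L[m]; print(len(L))
h,e=np.histogram(L[:,1],bins=18,range=(-.14,-.05)); print([(round(b,3),int(a)) for a,b in zip(h,e)])
for lo,hi in((-.12,-.105),(-.105,-.09),(-.09,-.075)):
    k=(L[:,1]>lo)&(L[:,1]<hi)
    for a,b in((.06,.12),(-.12,-.06)):
        kk=k&(L[:,2]>a)&(L[:,2]<b)
        if kk.sum()>10: print(lo,a,kk.sum(),'x',np.percentile(L[kk,0],[0,2,98,100]).round(4),'z',np.percentile(L[kk,2],[0,2,98,100]).round(4))
E
```

```text
4454
[(np.float64(-0.14), 0), (np.float64(-0.135), 0), (np.float64(-0.13), 0), (np.float64(-0.125), 0), (np.float64(-0.12), 0), (np.float64(-0.115), 1409), (np.float64(-0.11), 1964), (np.float64(-0.105), 90), (np.float64(-0.1), 22), (np.float64(-0.095), 373), (np.float64(-0.09), 266), (np.float64(-0.085), 259), (np.float64(-0.08), 42), (np.float64(-0.075), 25), (np.float64(-0.07), 4), (np.float64(-0.065), 0), (np.float64(-0.06), 0), (np.float64(-0.055), 0)]
-0.12 0.06 1522 x [-0.0443 -0.0426  0.0324  0.0353] z [0.06   0.0628 0.0937 0.0947]
-0.12 -0.12 1565 x [-0.0445 -0.0427  0.0308  0.0339] z [-0.0983 -0.097  -0.0613 -0.06  ]
-0.105 0.06 51 x [-0.0444 -0.0444  0.0136  0.0265] z [0.0602 0.0607 0.0914 0.0921]
-0.105 -0.12 38 x [-0.0447 -0.0446 -0.0155  0.0267] z [-0.0951 -0.095  -0.0613 -0.0607]
-0.09 0.06 49 x [-0.0443 -0.0443 -0.0295 -0.0292] z [0.06   0.0601 0.0848 0.085 ]
-0.09 -0.12 67 x [-0.0446 -0.0446 -0.0298 -0.0294] z [-0.089  -0.0888 -0.0604 -0.0601]
```

```bash
python3 - <<'E'
from h import *
d=np.load('/tmp/top0.npz')['d']; C=cloud('top',d).reshape(-1,3)
for c in ('top','scene'):
    d=np.load(f'/tmp/{c}0.npz')['d']; C=cloud(c,d).reshape(-1,3)
    for lo in (.085,.095,.11,.12,.13,):
        k=(C[:,2]>lo)&(C[:,2]<.3)&(C[:,0]>.25)&(C[:,0]<.62)&(C[:,1]<.3)&(C[:,1]>-.05)
        print(c,lo,[(round(x,2),round(float(C[k&(abs(C[:,0]-x)<.01),1].min()),3)) for x in np.arange(.28,.62,.02) if (k&(abs(C[:,0]-x)<.01)).any()])
E
```

```text
top 0.085 [(np.float64(0.34), 0.137), (np.float64(0.36), 0.136), (np.float64(0.38), 0.122), (np.float64(0.4), 0.122), (np.float64(0.42), 0.122), (np.float64(0.44), 0.122), (np.float64(0.46), 0.136), (np.float64(0.48), 0.136), (np.float64(0.5), 0.25), (np.float64(0.52), 0.247), (np.float64(0.54), 0.253)]
top 0.095 [(np.float64(0.34), 0.137), (np.float64(0.36), 0.136), (np.float64(0.38), 0.122), (np.float64(0.4), 0.122), (np.float64(0.42), 0.122), (np.float64(0.44), 0.122), (np.float64(0.46), 0.136), (np.float64(0.48), 0.136), (np.float64(0.5), 0.254), (np.float64(0.52), 0.253), (np.float64(0.54), 0.268)]
top 0.11 [(np.float64(0.34), 0.137), (np.float64(0.36), 0.136), (np.float64(0.38), 0.135), (np.float64(0.4), 0.133), (np.float64(0.42), 0.133), (np.float64(0.44), 0.135), (np.float64(0.46), 0.136), (np.float64(0.48), 0.136), (np.float64(0.5), 0.26), (np.float64(0.52), 0.255)]
top 0.12 [(np.float64(0.34), 0.137), (np.float64(0.36), 0.136), (np.float64(0.38), 0.135), (np.float64(0.4), 0.135), (np.float64(0.42), 0.135), (np.float64(0.44), 0.135), (np.float64(0.46), 0.136), (np.float64(0.
[... 938 characters left out ...]
.138), (np.float64(0.4), 0.138), (np.float64(0.42), 0.138), (np.float64(0.44), 0.138), (np.float64(0.46), 0.139), (np.float64(0.48), 0.139), (np.float64(0.5), 0.26), (np.float64(0.52), 0.258)]
scene 0.12 [(np.float64(0.34), 0.138), (np.float64(0.36), 0.138), (np.float64(0.38), 0.138), (np.float64(0.4), 0.138), (np.float64(0.42), 0.138), (np.float64(0.44), 0.138), (np.float64(0.46), 0.139), (np.float64(0.48), 0.139), (np.float64(0.52), 0.265)]
scene 0.13 [(np.float64(0.34), 0.138), (np.float64(0.36), 0.138), (np.float64(0.38), 0.138), (np.float64(0.4), 0.138), (np.float64(0.42), 0.138), (np.float64(0.44), 0.138), (np.float64(0.46), 0.139), (np.float64(0.48), 0.139), (np.float64(0.52), 0.266)]
```

Request:
{"op": "apply_moves", "data": {"motion": [{"xyz": [-2,0,2],"twist": -5.7},{"xyz": [-2,0,2],"twist": -5.7},{"xyz": [-1,0,2],"twist": -5.7},{"xyz": [0,0,1],"twist": -5.7},{"xyz": [0,0,0],"twist": 0}], "grip": 4, "grip_force": 20}}

```text
time: 15.85
ee_pos: [0.4524, 0.0472, 0.2077]
eef_rot: [-1.57, -0.0, 1.574]
force: [0.5, -0.4, -0.1]
opening: 0.0282
```

Request:
{"op": "apply_moves", "data": {"motion": [{"xyz": [0,2,0],"twist": 0},{"xyz": [0,2,0],"twist": 0},{"xyz": [0,0,0],"twist": 0},{"xyz": [0,0,0],"twist": 0}]}}

```text
time: 16.18
ee_pos: [0.4543, 0.0474, 0.1673]
eef_rot: [-1.568, 0.002, 1.567]
force: [-0.4, 0.4, 1.0]
opening: 0.0401
```

Request:
{"op": "apply_moves", "data": {"motion": [{"xyz": [0.14,3,0],"twist": 0},{"xyz": [0,3,0],"twist": 0},{"xyz": [0,1.5,0],"twist": 0},{"xyz": [0,0,0],"twist": 0}]}}

```text
time: 16.52
ee_pos: [0.4534, 0.0485, 0.0911]
eef_rot: [-1.567, 0.002, 1.567]
force: [-0.5, 0.3, 0.1]
opening: 0.0405
```

```bash
python3 - <<'E'
from h import *
s=r.read_state(); print(s['ee_pos'],s['eef_rot'])
p,d=r.snapshot('scene'); print(r.read_state()['ee_pos'])
im=p[:,:,::-1]
cv2.imwrite('pics/g1.png',cv2.resize(im[200:340,240:440],None,fx=4,fy=4,interpolation=cv2.INTER_CUBIC))
E
```

```text
[0.45339049 0.04847032 0.09106858] [-1.56660294  0.00219954  1.56735047]
[0.45447626 0.04889413 0.09283041]
```

View pics/g1.png

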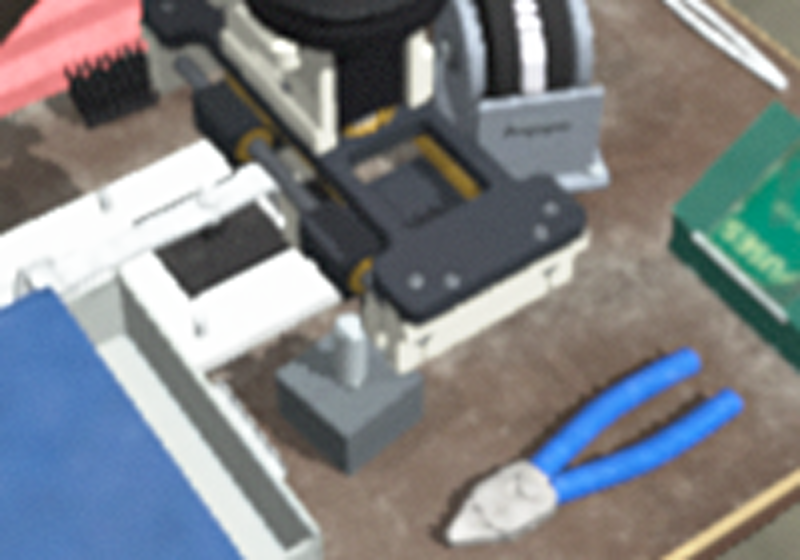

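Request:
{"op": "apply_moves", "data": {"motion": [{"xyz": [0,2,0],"twist": 0},{"xyz": [0,1.5,0],"twist": 0},{"xyz": [0,1,0],"twist": 0},{"xyz": [0,0.8,0],"twist": 0},{"xyz": [0,0,0],"twist": 0}]}}

```text
time: 16.98
ee_pos: [0.455, 0.0493, 0.0403]
eef_rot: [-1.571, 0.0, 1.569]
force: [-0.9, -0.4, -0.3]
opening: 0.0399
```

Request:
{"op": "apply_moves", "data": {"motion": [{"xyz": [0,0,0],"twist": 0},{"xyz": [0,0,0],"twist": 0}]}}

```text
time: 17.15
ee_pos: [0.4554, 0.0496, 0.0413]
eef_rot: [-1.572, -0.001, 1.569]
force: [0.3, 0.2, 0.2]
opening: 0.0402
```

Request:
{"op": "apply_moves", "data": {"motion": [{"xyz": [0,0.4,0.1],"twist": 0},{"xyz": [0,0,0],"twist": 0}]}}

```text
time: 17.32
ee_pos: [0.4535, 0.0492, 0.0363]
eef_rot: [-1.571, -0.0, 1.569]
force: [-0.0, -0.3, -1.2]
opening: 0.04
```

Request:
{"op": "apply_moves", "data": {"motion": [{"xyz": [0,0,0],"twist": 0},{"xyz": [0,0,0],"twist": 0},{"xyz": [0,0,0],"twist": 0},{"xyz": [0,0,0],"twist": 0}], "grip": 0, "grip_force": 20}}

```text
time: 17.65
ee_pos: [0.4535, 0.0492, 0.0363]
eef_rot: [-1.571, -0.0, 1.569]
force: [0.0, -0.3, -0.0]
opening: 0.0187
```

Request:
{"op": "apply_moves", "data": {"motion": [{"xyz": [0,0,0],"twist": 0},{"xyz": [0,0,0],"twist": 0}]}}

```text
time: 17.82
ee_pos: [0.4535, 0.0492, 0.0362]
eef_rot: [-1.571, 0.0, 1.569]
force: [0.4, 0.6, 1.2]
opening: 0.0134
```

Request:
{"op": "apply_moves", "data": {"motion": [{"xyz": [0,-1,0],"twist": 0},{"xyz": [0,-2,0],"twist": 0},{"xyz": [0,-3,0],"twist": 0},{"xyz": [0,-3,0],"twist": 0},{"xyz": [0,-3,0],"twist": 0}]}}

```text
time: 18.23
ee_pos: [0.4529, 0.0489, 0.1574]
eef_rot: [-1.57, 0.0, 1.569]
force: [0.4, 1.3, -1.2]
opening: 0.0137
```

Request:
{"op": "apply_moves", "data": {"motion": [{"xyz": [-2,-2,-1.2],"twist": 0},{"xyz": [-3,-1.4,-2],"twist": 0},{"xyz": [-3,0,-2],"twist": 0},{"xyz": [-3,0,-2],"twist": 0},{"xyz": [-3,0,-1.6],"twist": 0}]}}

```text
time: 18.65
ee_pos: [0.5423, -0.0925, 0.1905]
eef_rot: [-1.572, -0.0, 1.569]
force: [1.1, 0.8, 0.1]
opening: 0.0136
```

Request:
{"op": "apply_moves", "data": {"motion": [{"xyz": [-2,0,-1],"twist": 0},{"xyz": [-1,0,-0.6],"twist": 0},{"xyz": [0,0,0],"twist": 0},{"xyz": [0,0,0],"twist": 0}]}}

```text
time: 18.98
ee_pos: [0.5567, -0.1213, 0.1896]
eef_rot: [-1.57, -0.0, 1.567]
force: [0.5, -0.4, -0.4]
opening: 0.0132
```

```bash
python3 - <<'E'
from h import *
p,d=r.snapshot('scene'); s=r.read_state(); T=s['ee_pos']; print(s['time'],T)
im=cv2.resize(p[130:260,310:440,::-1],None,fx=4.6,fy=4.6,interpolation=cv2.INTER_CUBIC)
o=(proj('scene',[T-[0,0,.0302]])[0]-[310,130])*4.6; print(o)
cv2.circle(im,tuple(map(int,o)),4,(0,0,255),1); cv2.imwrite('pics/i1.png',im)
E
```

```text
19.0333 [ 0.55657335 -0.12071402  0.18982775]
[286.83369339 182.61311677]
```

View pics/i1.png

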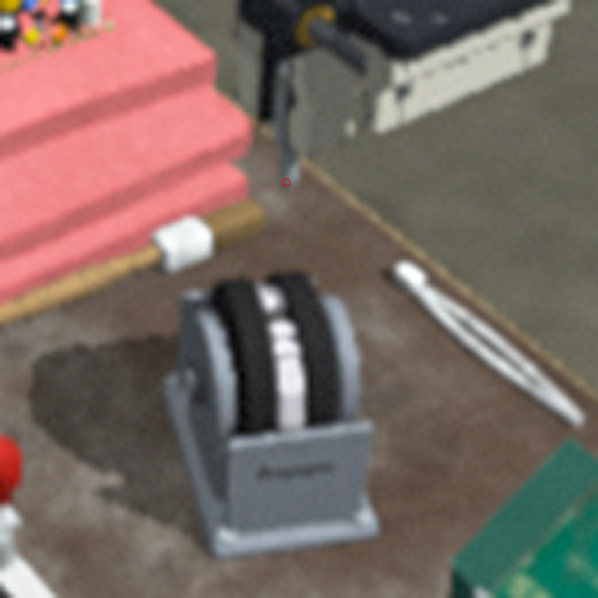

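```bash
python3 - <<'E'
from h import *
from ang import feedpt
print(proj('scene',[feedpt(0,.09),feedpt(0,.09,cen=(.5586,-.1218)),feedpt(-.056,.0),feedpt(-.056,.0,cen=(.5586,-.1218))]))
for nm,cen,off in(('A',(.556,-.117),(.9,-1.5)),('B',(.5586,-.1218),(.9,-1.5))):
    im=cv2.imread('pics/scened.png')
    def ln(P,col):
        p=(proj('scene',np.array(P))+off-[330,180])*7+3
        cv2.polylines(im,[p.astype(np.int32)],False,col,1)
    f=lambda x,z,y:feedpt(x,z,y,cen=cen)
    ln([f(-.056,z,y) for y,z in((-.037,0),(.037,0),(.037,.008),(-.037,.008),(-.037,0))],(0,255,0))
    ln([f(x,.008,y) for x,y in((-.056,-.037),(.056,-.037),(.056,.037),(-.056,.037))],(0,255,0))
    for x in(-.047,.047): ln([f(x,z,y) for y,z in((-.031,.008),(-.031,.064),(.031,.064),(.031,.008))],(0,255,255))
    for y in(-.031,.031,-.023,.023): ln([f(.03*np.sin(t),.056+.03*np.cos(t),y) for t in np.linspace(-1.6,1.6,30)],(255,0,255))
    for y in(-.005,.005): ln([f(.036*np.sin(t),.056+.036*np.cos(t),y) for t in np.linspace(-1.2,1.2,30)],(255,255,0))
    t=5.25/36
    ln([f(.036*np.sin(a),.056+.036*np.cos(a),y) for a,y in((-t,-.005),(t,-.005),(t,.005),(-t,.005),(-t,-.005))],(0,0,255))
    cv2.imwrite(f'pics/ov{nm}.png',im[40:520,90:480])
a=np.hstack([cv2.imread('pics/ovA.png'),cv2.imread('pics/ovB.png')]); cv2.imwrite('pics/ovAB.png',a)
E
```

```text
[[369.00305498 198.77062321]
 [370.13566569 197.1089479 ]
 [373.84752861 250.96165766]
 [374.93776744 249.13373991]]
```

View pics/ovAB.png

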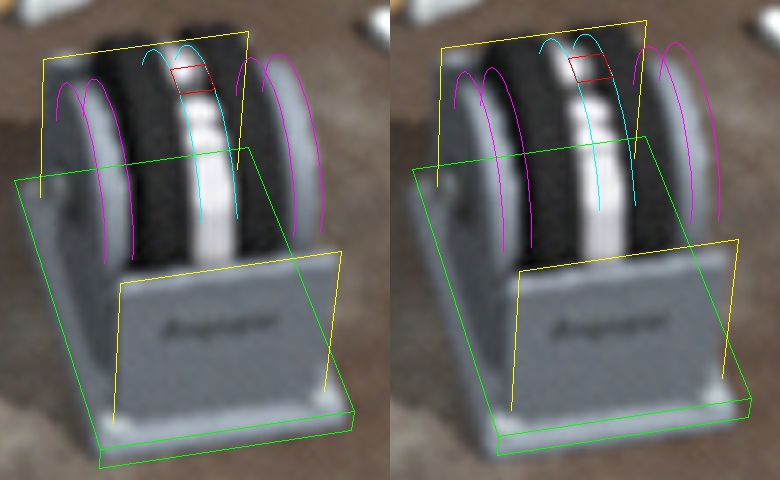

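```bash
python3 - <<'E'
from h import *
p,d=r.snapshot('scene'); s=r.read_state(); T=s['ee_pos']; R=Ro.from_euler('xyz',s['eef_rot']).as_matrix(); print(s['time'],T)
np.savez('/tmp/scenep.npz',p=p,d=d)
C=cloud('scene',d).reshape(-1,3)
k=(np.hypot(C[:,0]-T[0],C[:,1]-T[1])<.02)&(C[:,2]<T[2]-.001)&(C[:,2]>T[2]-.045)
for q in sorted(C[k].tolist(),key=lambda q:-q[2])[::2]: print(np.round(np.array(q)-T,4))
from pk import tofeed
for c,n in(('scene','p'),('top','d')):
    dd=np.load(f'/tmp/{c}{n}.npz')['d']; C=cloud(c,dd)[dd>0].reshape(-1,3)
    f=tofeed(C)
    t=(abs(f[:,0])<.02)&(f[:,2]>.0905)&(abs(f[:,1])<.03)&(f[:,2]<.105)
    print(c,'wheel',t.sum(),'x',np.percentile(f[t,0],[1,50,99]).round(4),'y',np.percentile(f[t,1],[0,1,50,99,100]).round(4))
    g=(f[:,2]>.08)&(f[:,2]<.0875)&(abs(f[:,1])>.021)&(abs(f[:,1])<.036)&(abs(f[:,0])<.02)
    for sg in(1,-1):
        gg=g&(f[:,1]*sg>0); print('guard',sg,gg.sum(),np.percentile(f[gg,1],[0,50,100]).round(4),'x',np.percentile(f[gg,0],[0,50,100]).round(4),'z',f[gg,2].max().round(4))
E
```

```text
19.0833 [ 0.5565941  -0.12035173  0.19007571]
[-0.0051  0.0087 -0.0011]
[ 0.0062  0.0091 -0.0012]
[ 0.0077  0.0102 -0.0016]
[-0.0065  0.0075 -0.003 ]
[ 0.0018  0.0078 -0.0035]
[-0.0027  0.0089 -0.0048]
[-0.0072  0.0056 -0.0057]
[-0.0054  0.0039 -0.0098]
[-0.0024  0.006  -0.0107]
[-0.004   0.0072 -0.0114]
[-0.0049  0.0032 -0.0126]
[-0.0068  0.0024 -0.014 ]
[-0.0069  0.0046 -0.0153]
[-0.0023  0.0032 -0.0165]
[-0.0022  0.0054 -0.0179]
[-0.0062  0.0039 -0.0183]
[-0.0061  0.0014 -0.0195]
[-0.0046  0.0071 -0.0203]
[-0.0069  0.0041 -0.0224]
[-0.0054  0.0006 -0.0226]
[-0.0028  0.0054 -0.0244]
[-0.0054  0.0004 -0.025 ]
[-0.005   0.0023 -0.0268]
[-0.0015  0.0015 -0.0317]
scene wheel 187 x [-0.0169 -0.0022  0.0192] y [-0.0174 -0.0168  0.0061  0.0203  0.0206]
guard 1 49 [0.0241 0.0287 0.0322] x [-0.0187 -0.004   0.0122] z 0.0875
guard -1 44 [-0.0294 -0.025  -0.0212] x [-0.017  -0.0055  0.0114] z 0.0861
top wheel 357 x [-0.0171  0.0018  0.0196] y [-0.0192 -0.0187 -0.0007  0.0184  0.0187]
guard 1 87 [0.0228 0.0271 0.0308] x [-0.0188 -0.0011  0.0189] z 0.0874
guard -1 88 [-0.031  -0.027  -0.0229] x [-0.0196 -0.002   0.0193] z 0.0875
```

Request:
{"op": "apply_moves", "data": {"motion": [{"xyz": [-0.1,2,-0.2],"twist": 0},{"xyz": [0,2,0],"twist": 0},{"xyz": [0,1.5,0],"twist": 0},{"xyz": [0,0.4,0],"twist": 0},{"xyz": [0,0,0],"twist": 0}]}}

```text
time: 19.5
ee_pos: [0.5582, -0.1212, 0.1304]
eef_rot: [-1.569, 0.0, 1.57]
force: [-0.3, -0.5, -0.7]
opening: 0.0131
```

Request:
{"op": "apply_moves", "data": {"motion": [{"xyz": [0,0,0],"twist": 0},{"xyz": [0,0,0],"twist": 0},{"xyz": [0,0,0],"twist": 0}]}}

```text
time: 19.75
ee_pos: [0.5598, -0.1218, 0.1324]
eef_rot: [-1.573, -0.0, 1.569]
force: [-0.4, 0.3, -1.4]
opening: 0.0134
```

```bash
python3 - <<'E'
from h import *
p,d=r.snapshot('scene'); s=r.read_state(); T=s['ee_pos']; print(s['time'],T)
im=cv2.resize(p[160:230,340:410,::-1],None,fx=8,fy=8,interpolation=cv2.INTER_CUBIC)
cv2.imwrite('pics/i2.png',im)
E
```

```text
19.8 [ 0.55966332 -0.12190987  0.13226648]
```

View pics/i2.png

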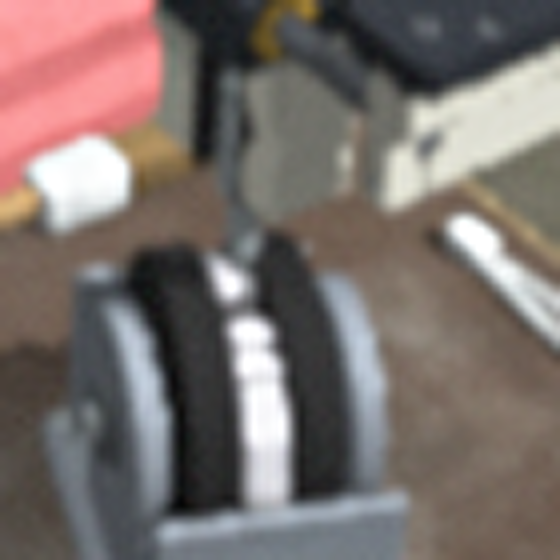

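```bash
python3 - <<'E'
from h import *
from ang import feedpt
p,d=r.snapshot('scene'); s=r.read_state(); T=s['ee_pos']; print(s['time'],T)
np.savez('/tmp/scenei.npz',p=p,d=d)
S=16
im=cv2.resize(p[175:210,352:390,::-1],None,fx=S,fy=S,interpolation=cv2.INTER_CUBIC)
pp=lambda P:(proj('scene',[P])[0]-[352,175]+.5)*S
print('tip',pp(T-[0,0,.0302]),'shank top',pp(T-[0,0,.0062]), 'pocket .092', pp(np.array([.5583,-.1217,.092])))
cv2.imwrite('pics/i3.png',im)
E
```

```text
19.85 [ 0.55953527 -0.12198772  0.13206302]
tip [299.86965981 283.54041637] shank top [310.67041555 130.86485789] pocket .092 [299.91551018 351.1081732 ]
```

View pics/i3.png

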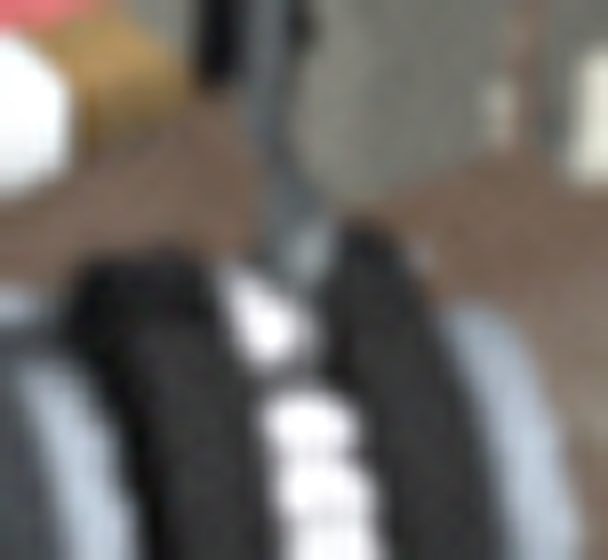

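Request:
{"op": "apply_moves", "data": {"motion": [{"xyz": [0.08,0.3,0.08],"twist": 0},{"xyz": [0,0.3,0],"twist": 0},{"xyz": [0,0.2,0],"twist": 0},{"xyz": [0,0,0],"twist": 0}]}}

```text
time: 20.18
ee_pos: [0.5578, -0.1213, 0.1225]
eef_rot: [-1.57, -0.0, 1.569]
force: [0.7, 0.4, -0.5]
opening: 0.0132
```

Request:
{"op": "apply_moves", "data": {"motion": [{"xyz": [0,0.15,0],"twist": 0},{"xyz": [0,0.1,0],"twist": 0}]}}

```text
time: 20.35
ee_pos: [0.5583, -0.1213, 0.1205]
eef_rot: [-1.571, 0.0, 1.569]
force: [-0.7, 0.5, -0.6]
opening: 0.0135
```

Request:
{"op": "apply_moves", "data": {"motion": [{"xyz": [0,0.1,0],"twist": 0},{"xyz": [0,0.1,0],"twist": 0}]}}

```text
time: 20.52
ee_pos: [0.5583, -0.1213, 0.1186]
eef_rot: [-1.571, 0.0, 1.569]
force: [0.3, 0.0, 0.1]
opening: 0.0135
```

Request:
{"op": "apply_moves", "data": {"motion": [{"xyz": [0,0.1,0],"twist": 0},{"xyz": [0,0.1,0],"twist": 0}]}}

```text
time: 20.68
ee_pos: [0.5583, -0.1213, 0.1166]
eef_rot: [-1.571, -0.0, 1.569]
force: [0.5, -0.6, -0.1]
opening: 0.0133
```

Request:
{"op": "apply_moves", "data": {"motion": [{"xyz": [0,0.1,0],"twist": 0},{"xyz": [0,0.1,0],"twist": 0}]}}

```text
time: 20.85
ee_pos: [0.5583, -0.1212, 0.1146]
eef_rot: [-1.571, -0.0, 1.569]
force: [-0.8, -0.4, 0.5]
opening: 0.0138
```

Request:
{"op": "apply_moves", "data": {"motion": [{"xyz": [0,0.1,0],"twist": 0},{"xyz": [0,0.1,0],"twist": 0}]}}

```text
time: 21.02
ee_pos: [0.5583, -0.1213, 0.1126]
eef_rot: [-1.571, 0.0, 1.569]
force: [-0.2, 0.7, -0.1]
opening: 0.0133
```

Request:
{"op": "apply_moves", "data": {"motion": [{"xyz": [0,0.1,0],"twist": 0},{"xyz": [0,0.1,0],"twist": 0}]}}

```text
time: 21.18
ee_pos: [0.5583, -0.1213, 0.1106]
eef_rot: [-1.571, -0.0, 1.569]
force: [-0.0, 0.1, -0.1]
opening: 0.0134
```

Request:
{"op": "apply_moves", "data": {"motion": [{"xyz": [0,0.1,0],"twist": 0},{"xyz": [0,0.1,0],"twist": 0}]}}

```text
time: 21.35
ee_pos: [0.5583, -0.1213, 0.1086]
eef_rot: [-1.571, 0.0, 1.569]
force: [-0.3, 0.6, -0.3]
opening: 0.0131
```

Request:
{"op": "apply_moves", "data": {"motion": [{"xyz": [0,0.1,0],"twist": 0},{"xyz": [0,0.1,0],"twist": 0}]}}

```text
time: 21.52
ee_pos: [0.5583, -0.1213, 0.1066]
eef_rot: [-1.571, 0.0, 1.569]
force: [-0.1, 0.3, -1.1]
opening: 0.0138
```

Request:
{"op": "apply_moves", "data": {"motion": [{"xyz": [0,0.08,0],"twist": 0},{"xyz": [0,0,0],"twist": 0}]}}

```text
time: 21.68
ee_pos: [0.5582, -0.1213, 0.1057]
eef_rot: [-1.571, -0.0, 1.569]
force: [-0.3, -0.5, -0.9]
opening: 0.0136
```

Request:
{"op": "apply_moves", "data": {"motion": [{"xyz": [0,0.08,0],"twist": 0},{"xyz": [0,0,0],"twist": 0}]}}

```text
time: 21.85
ee_pos: [0.5583, -0.1213, 0.105]
eef_rot: [-1.571, 0.0, 1.569]
force: [-0.1, 0.4, -0.4]
opening: 0.0135
```

Request:
{"op": "apply_moves", "data": {"motion": [{"xyz": [0,0.06,0],"twist": 0},{"xyz": [0,0,0],"twist": 0}]}}

```text
time: 22.02
ee_pos: [0.5583, -0.1213, 0.1044]
eef_rot: [-1.571, -0.0, 1.569]
force: [-0.3, 0.7, -0.2]
opening: 0.0136
```

Request:
{"op": "apply_moves", "data": {"motion": [{"xyz": [0,0.05,0],"twist": 0},{"xyz": [0,0,0],"twist": 0}]}}

```text
time: 22.18
ee_pos: [0.5584, -0.1213, 0.1041]
eef_rot: [-1.571, 0.0, 1.569]
force: [-1.5, 0.5, 0.5]
opening: 0.0134
```

```bash
python3 - <<'E'
from h import *
p,d=r.snapshot('scene'); s=r.read_state(); print(s['time'],s['ee_pos'],s['force'])
cv2.imwrite('pics/i4.png',cv2.resize(p[160:230,340:410,::-1],None,fx=8,fy=8,interpolation=cv2.INTER_CUBIC))
E
```

```text
22.2333 [ 0.55836863 -0.1213128   0.10413143] [0.78494364 0.52967442 0.90733188]
```

View pics/i4.png

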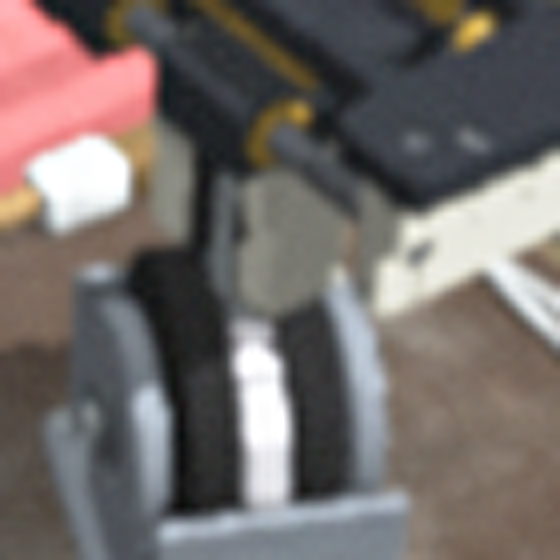

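Request:
{"op": "apply_moves", "data": {"motion": [{"xyz": [0,0.05,0],"twist": 0},{"xyz": [0,0,0],"twist": 0}]}}

```text
time: 22.4
ee_pos: [0.5585, -0.1213, 0.1038]
eef_rot: [-1.571, 0.0, 1.569]
force: [-0.1, -0.1, 4.3]
opening: 0.0137
```

Request:
{"op": "apply_moves", "data": {"motion": [{"xyz": [0,0.04,0],"twist": 0},{"xyz": [0,0,0],"twist": 0}]}}

```text
time: 22.57
ee_pos: [0.5585, -0.1213, 0.1035]
eef_rot: [-1.571, 0.0, 1.569]
force: [-1.8, -0.2, 4.5]
opening: 0.0136
```

Request:
{"op": "apply_moves", "data": {"motion": [{"xyz": [0,-0.06,0],"twist": 0},{"xyz": [0,0,0],"twist": 0}]}}

```text
time: 22.73
ee_pos: [0.5585, -0.1213, 0.1039]
eef_rot: [-1.571, 0.0, 1.569]
force: [0.1, 0.3, 3.6]
opening: 0.0133
```

Request:
{"op": "apply_moves", "data": {"motion": [{"xyz": [0,0,0],"twist": 0},{"xyz": [0,0,0],"twist": 0},{"xyz": [0,0,0],"twist": 0},{"xyz": [0,0,0],"twist": 0}], "grip": 4}}

```text
time: 23.07
ee_pos: [0.5582, -0.1213, 0.1034]
eef_rot: [-1.57, -0.0, 1.569]
force: [0.4, -1.1, -0.4]
opening: 0.0345
```

Request:
{"op": "apply_moves", "data": {"motion": [{"xyz": [0,-0.5,0],"twist": 0},{"xyz": [0,-1,0],"twist": 0},{"xyz": [0,-2,0],"twist": 0},{"xyz": [0,-3,0],"twist": 0},{"xyz": [0,-3,0],"twist": 0}]}}

```text
time: 23.48
ee_pos: [0.5578, -0.1214, 0.2001]
eef_rot: [-1.57, 0.0, 1.569]
force: [0.6, 0.4, 0.9]
opening: 0.04
```

Request:
{"op": "apply_moves", "data": {"motion": [{"xyz": [3,-1,1],"twist": 0},{"xyz": [4,0,0.5],"twist": 0},{"xyz": [4,0,0.5],"twist": 0},{"xyz": [4,0,0.5],"twist": 0},{"xyz": [4,0,0],"twist": 0}]}}

```text
time: 23.9
ee_pos: [0.5329, 0.0703, 0.2104]
eef_rot: [-1.573, -0.001, 1.568]
force: [0.7, -0.4, -0.7]
opening: 0.0402
```

Request:
{"op": "apply_moves", "data": {"motion": [{"xyz": [2,0,0],"twist": 0},{"xyz": [0,0,0],"twist": 0},{"xyz": [0,0,0],"twist": 0}]}}

```text
time: 24.15
ee_pos: [0.5337, 0.0901, 0.2096]
eef_rot: [-1.572, -0.0, 1.571]
force: [0.3, 0.0, -0.2]
opening: 0.0397
```

```bash
python3 look.py z; python3 lookt.py z; python3 - <<'E'
from h import *
from pk import tofeed
for c in('top','scene'):
    z=np.load(f'/tmp/{c}z.npz'); C=cloud(c,z['d'])[z['d']>0].reshape(-1,3); f=tofeed(C)
    k=(np.hypot(f[:,0],f[:,1])<.02)&(f[:,2]>.1)&(f[:,2]<.15); print(c,k.sum(),f[k].min(0).round(4),f[k].max(0).round(4),f[k].mean(0).round(4))
    kk=k&(f[:,2]>f[k,2].max()-.006); print(' top disc',kk.sum(),f[kk].mean(0).round(4))
cv2.imwrite('pics/z.png',np.hstack([cv2.imread('pics/scenez.png')[:,:],cv2.imread('pics/topz.png')])[:, :].copy() if 0 else cv2.resize(np.hstack([cv2.imread('pics/scenez.png'),cv2.imread('pics/topz.png')]),(800,400)))
E
```

```text
24.2 [0.5337 0.0892 0.2094] [-1.571 -0.     1.57 ]
[(-80, 41, 36.0), (-70, 19, 34.2), (-60, 22, 34.3), (-50, 28, 34.5), (-40, 38, 35.2), (-30, 39, 36.1), (-20, 38, 36.6), (-10, 38, 37.8), (0, 32, 38.4), (10, 21, 39.6), (20, 16, 40.7), (30, 11, 42.0), (40, 6, 40.8), (50, 4, 40.7), (60, 4, 39.2)]
24.25 [0.5337 0.0885 0.2093] [-1.571 -0.     1.569]
top 61 [-0.0123 -0.0079  0.1002] [0.0063 0.0081 0.1359] [-0.0056  0.001   0.1298]
 top disc 48 [-0.0053  0.0007  0.1325]
scene 110 [-0.0154 -0.0045  0.1002] [-0.002   0.0091  0.1329] [-0.0105  0.0034  0.1189]
 top disc 37 [-0.0093  0.0029  0.1304]
```

View pics/z.png

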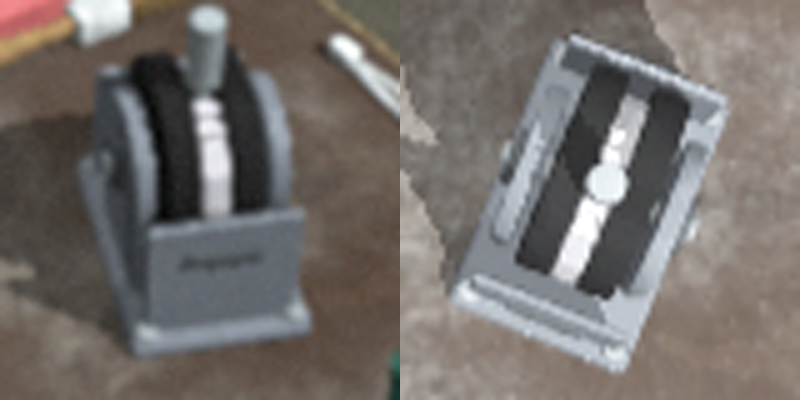

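```bash
python3 - <<'E'
from h import *
from pk import tofeed
for n in('d','z'):
    z=np.load(f'/tmp/top{n}.npz'); C=cloud('top',z['d'])[z['d']>0].reshape(-1,3); f=tofeed(C); Z=f[:,2]-.056
    rr=np.hypot(f[:,0],Z); th=np.degrees(np.arctan2(f[:,0],Z)); m=(rr>.03)&(rr<.047)&(Z>0)
    t=m&(abs(f[:,1])>.008)&(abs(f[:,1])<.018)
    print(n,[(a,round(float(rr[t&(abs(th-a)<6)].mean()*1e3),2)) for a in range(-60,61,12)])
    for name in('heat_sink','glue_brush'):
        pass
    g=cv2.cvtColor(z['p'],cv2.COLOR_RGB2GRAY)
a=np.load('/tmp/topd.npz');b=np.load('/tmp/topz.npz');o=np.load('/tmp/top0.npz')
for nm,(x0,y0,x1,y1) in dict(hs=(255,128,290,150),brush=(322,126,408,142)).items():
    print(nm,np.abs(o['p'][y0:y1,x0:x1].astype(int)-b['p'][y0:y1,x0:x1]).mean().round(1))
s=r.read_state(); print(s['time'],s['force'],s['dq'].round(3))
E
```

```text
d [(-60, 36.41), (-48, 37.22), (-36, 37.9), (-24, 38.44), (-12, 39.95), (0, 40.56), (12, 41.38), (24, 41.84), (36, 42.89), (48, 43.28), (60, 43.57)]
z [(-60, 36.33), (-48, 37.16), (-36, 37.59), (-24, 38.7), (-12, 39.54), (0, 40.24), (12, 41.25), (24, 42.29), (36, 42.54), (48, 43.01), (60, 43.59)]
hs 9.0
brush 11.7
24.25 [-0.61321734 -0.52290198 -1.54609654] [-0.017  0.003 -0.005  0.     0.004 -0.002]
```

```bash
python3 - <<'E'
from h import *
print('top brush',r.recognise('top','glue_brush')[:1],'scene hs',r.recognise('scene','heat_sink')[:1],'pin',r.recognise('scene','drive_pin')[:1])
s=r.read_state(); print(s['time'],s['force'],s['dq'].round(3))
r.hand_in()
E
```

```text
top brush [{'extent': [322.1, 130.3, 407.5, 142.3], 'score': 0.81}] scene hs [{'extent': [256.4, 209.1, 280.1, 235.3], 'score': 0.71}] pin [{'extent': [369.1, 185.3, 372.5, 200.6], 'score': 0.44}]
24.4 [ 1.04861154 -0.1803451  -0.37107912] [-0.003  0.002  0.    -0.001  0.001 -0.001]
the job is handed in; nothing more can be done
```

I rolled the wheel round with the shut fingertips in four friction strokes until the pocket was at the top. Then I fetched the pin, set it home and let go of it. The job was handed in at 24.4 s; no verdict was reported.

- **Wheel:** before I fetched the pin, the top camera saw down to the pocket floor (z about 74 mm) and put the mouth centre within about 1 mm of top centre. The tread outline afterwards suggests the wheel turned by no more than 1 to 2 degrees during insertion. The pin hides the mouth, so I couldn't measure that directly.
- **Pin:** it met no resistance on the way in until the tip touched the pocket floor. With the pin released, the knob top stands at 132.5 mm, where 132 mm is home. It leans about 0.09 rad towards the feeder's -x, within the play in the pocket and under the 0.3 rad limit.
- **Forces:** the highest push I read on the wheel was about 14 N. The forces are read only at the end of each move, so a short peak could have gone unseen.
- **Bystanders:** the networks found the heat sink and brush within a few pixels of where they started. A plain before-and-after picture comparison did show some difference around both. I put that down to shadow and the arm in view, and did not look further.
- **Disagreement:** the scene camera's position for the feeder differed from the top camera's by 2 to 4 mm. I relied on the top camera, because it matched the gripper's known position to about 0.5 mm.

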